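Stow the T-shaped gauge in its foam insert

ROBOT

A 6-joint arm with a two-finger parallel gripper is mounted at the origin on a cart in front of the work surface, level with it; the furniture and walls round the work are solid. World frame = base frame: x ahead of the robot, y to its left, z up, the work surface at z = 0. Lengths are in m, angles in degrees, forces in N, time in s.
With the tool pointing down it reaches from about 0.4 to 0.825 m from the base axis. Payload 7 kg.
Tool frame: the origin (TCP) lies at the very end of the fingers, on their centre line; the grasp point (between the pads) lies 19 mm behind it; x points along the fingers, y is the direction in which the jaws open and shut, and the axes are right-handed (so a half turn about x gives the same grasp; the last joint's range is limited). The gripper opens to 88 mm and grips with 3 to 60 N. Pads are 19 mm wide; open, the fingers measure 130 mm over their backs; the gripper's body (78 mm by 193 mm) begins 47 mm behind the grasp point.
Start: joints at [84.746, 20.546, 0.682, 0, -70.136, -16.507], TCP at [0.25, 0.627, 0.227] pointing down, gripper open.
Joint ranges: [-176.03, 176.03], [-82.01, 121.73], [-58.28, 71.71], [-173.87, 95.51], [-174.79, -0.11], [-173.66, 173.66]. Speed limits (degrees/s): [136.94, 136.94, 172.46, 180, 180, 180].

INTERFACE

Orientations are given as [roll, pitch, yaw] about the fixed x, y, z axes, in that order (R = Rz(yaw) Ry(pitch) Rx(roll)).
In Python, from plant import * gives the robot as it stands. The module is installed in compiled form; this text tells all that it offers.
- The arm moves only by the shell command python3 -m creep 'ROWS' [FORCE]. ROWS is a JSON object of lists of equal length, an entry for each row: "jaw": the closure, from -1 (fully open) to 1 (shut); "translation": the shift along the tool's x, y, z in m, a list of three; "roll": the turn about the tool's x in rad. A call has exactly 10 rows; each row shifts and turns the commanded pose from where the row before left it, along the tool's axes as they then stand; what a row does not reach is not made up. A row lasts 1/10 s, in which the tool goes at most 50 mm and 8.59 degrees, less where a joint would pass 70% of its speed; a pose out of reach is approached as far as the arm can. A call with a gripper value outside its range is refused whole. The fingers move at their own pace and stop on an object; FORCE is the grip in N (left out, the last holds). Time passes only in rows, so rows that do not move let the fingers close, or fill a call up. It gives the time, the measured TCP pose, the force and the opening at its end, in the units of the state.
- get_state(): the state, without advancing time (a new reading comes with each control period).
- capture(name): name is "scene" or "top"; returns a dict with "image" (384x512x3 uint8, red, green, blue), "fovy" (degrees; the focal length in pixels is half the picture's height over the tangent of half this angle, whatever the lens; pixels are square), "cx", "cy" (the principal point, pixels), "D" ([k1, k2, p1, p2, k3] as OpenCV has them; the pictures are not rectified), "pose" (4x4, takes a point from camera to world coordinates). Camera axes: x right, y up, looking along -z (the intrinsics and any distortion apply to the point x, -y, -z); pixel columns grow to the right and rows downward; lengths in m; the calibration is good to about 2 mm. A picture is of the moment at which its call begins. There is no depth.
- close_job(): hands the job in, once; it reports no verdict.
The state is a dict: "time_s": time; "joints": joint angles; "qd": joint speeds; "joint_torque": joint torques, N m; "tcp_pos": TCP position; "eef_rot": TCP orientation; "contact_force": force on the tool from outside, world axes, zero at the start; "moment": the same for the moment, N m; "gripper_width": finger opening in m.
Only numpy, scipy, OpenCV 4.12 (cv2) and the standard library are available. Lean on these libraries where they do the work, as an engineer would, in place of code of your own. Each camera call takes 0.05 s, during which the arm holds its last target.

TASK

Put the T-shaped gauge back into its T-shaped cutout in the foam insert of the case: tuck its thin nose under the steel lip first, then press the wide heel down firmly, without ramming it, until the gauge lies flat and fully home. Then turn the turn-button over the heel until its pointer tail lines up with the white tick on the case, and leave the straight gauge and the pen where they are.

Things in the scene. Friction and masses are not known exactly. Their poses are not given: they have to be found in the camera images.
- tgauge: loose T-shaped aluminium gauge, 0.12 kg, lying flat. Origin on its underside; x from nose to heel, z up. Tongue (nose): x -42 to -28 mm, 22 wide, 5 thick. Stem: x -28 to 22, 26 wide, 12 thick. Crossbar (heel): x 22 to 46, 56 wide in y, 12 thick. Grip rib on the stem: x -11 to 17, 14 wide in y, z 12 to 34: grip it across y, fingertips not below z 12.
- heel (a point): point on the underside of the T gauge in the middle of its crossbar (x 34 mm in its frame). The crossbar's top, 12 mm above this point, is where to press: it is free of the rib over x 17 to 46 mm of the gauge frame.
- nose (a point): point on the underside of the T gauge's tongue, 2 mm from the nose end (x -40 mm in its frame).
- case: shallow black tray with a grey foam insert and dark cutout floor, fixed on the worktop: x -70 to 108 mm, y -54 to 54, foam top z 18. Origin on the worktop under the T cutout; x from the cutout's nose end to its heel end (away from the robot). Cutout: floor z 8, x -43.5 to 47.5, stem 29 wide, crossbar 59 wide (1.5 mm play a side).
- lip (a point): middle of the free edge of the steel lip plate at the nose end (x -37.5, y 0, z 17 mm of the case, its underside; plate 44 wide, 4 thick). It overhangs the cutout by 6 mm with 9 mm free below. The gauge cannot go in level: slide the nose under it, heel raised (about 8 to 22 degrees fit), entering about 8 mm too far to the heel end, then push 8 mm noseward.
- seat (a point): where the origin of the T gauge lies when it is home: on the cutout's floor, x 0, y 0, z 8 mm of the case; axes as the case.
- seat_heel (a point): where point heel lies when the gauge is home (x 34, y 0, z 8 mm of the case).
- bed (a joint): how far (m) the firm dark foam bed under the crossbar (x 23 to 45 mm of the case) is pressed in. At 0 it stands 6 mm above the cutout's floor and holds the heel up; it yields at about 8 N, stays where it was pressed to, and is flush at 0.006, where the heel meets the hard floor.
- button (a joint): turn-button angle (rad) about the vertical at x 72, y 0 mm of the case, positive counter-clockwise from above. 0: its steel arm (36 mm long, 2 mm above a seated heel) points to the nose end and its pointer tail to the tick. Starts at 1.1 to 1.45, arm aside to -y: turn it clockwise. No stop at 0 (range -0.6 to 1.5); friction 0.04 N m holds it. A heel not home blocks the arm.
- button_grip (a point): on the turn-button's axis, 42 mm above the worktop, in its black bar grip: 34 mm long along the arm, 10 mm wide, z 26 to 52 mm above the worktop; grip it across the 10 mm. Its x axis turns with the button and points away from the arm.
- button_tail (a point): tip of the button's short steel pointer tail, 24 mm from the axis and square to the arm (on the case's -y side when the arm points to the nose end), 25 mm above the worktop.
- tick (a point): middle of the white tick line, 19 mm long, on the case's foam top beside the turn-button (x 72, y -28 to -47 mm of the case), pointing at the button's axis; at the start the swung-out arm hangs over or near it.
- bar_gauge: a loose straight aluminium gauge 86 x 22 mm with a like rib, not to be moved; origin under its centre, x along it
- stub_pen: a loose black pen, 60 mm long, 8 mm thick, between the two gauges, not to be moved; origin under its centre

How it is judged (in metres and radians):
On the way, in this order (a step that is already met when the one before it is completed fails the run):
1. the gauge lies flat and fully home in its cutout, its nose under the lip (distance between heel and seat_heel below 0.0035 m and z of heel in the frame of seat below 0.0018 m and distance between tgauge and seat below 0.0035 m), for 0.1 s.
2. the button's pointer tail is on the tick (value of joint button between -0.1 and 0.1 rad), for 0.2 s.
At the end, for the whole second after the job is handed in: the T gauge lies at rest, flat in its cutout (heel within 1.8 mm of the floor, nose within 2.5 mm, tilt under 0.03 rad, within 3.5 mm of its seat), nose under the lip; the turn-button's angle is within 0.1 rad of the tick (all of step 1 and all of step 2 and angle between tgauge's own z axis and vertical below 0.03 rad and z of nose in the frame of seat below 0.0025 m and linear speed of tgauge below 0.01 m/s); the robot touches nothing.
It fails at once if the gauge is rammed: it bears on the case with more than 60 N (contact force between tgauge and case above 60 N).
It fails at once if the straight gauge or the pen is moved more than 20 mm (distance of any of bar_gauge, stub_pen from where it was at the start of the episode above 0.02 m).
It also fails if it takes over 58 s, if anything falls off the work surface, if the arm or the gripper's body presses on something with over 40 N, if the wrist force passes 120 N, or if a joint passes its speed limit or range.

## Working session

There is one attempt and no reset: what is moved stays moved. The work goes in short steps, Python scripts to look and compute and a shell command to move; the robot and the scene stay as the last step left them, time stands still between calls to the robot, and variables do not carry over. Pictures are saved under pics/ and viewed, and the job is handed in when it is done.

```bash
mkdir -p pics
python3 - <<'E'
from plant import *
import cv2,numpy as np,pickle
print(get_state())
for n in("scene","top"):
    c=capture(n); cv2.imwrite(f"pics/{n}0.png",c["image"][:,:,::-1]); pickle.dump(c,open(f"{n}0.pkl","wb"))
    print(n,c["fovy"],c["cx"],c["cy"],c["D"]);print(np.round(c["pose"],4))
E
```

```text
{'time_s': 0.0, 'joints': array([ 8.47464673e+01,  2.05917454e+01,  6.34823203e-01, -2.02835780e-02,
       -7.01347289e+01, -1.65075288e+01]), 'qd': array([-0.03583989,  0.03634401, -0.00276265,  0.09608436,  0.14362036,
        0.02965547]), 'joint_torque': array([-8.58264157e-04, -5.82719421e+01,  2.93044227e+01,  6.99798077e+00,
        6.82516897e-03, -1.62788510e-04]), 'tcp_pos': array([0.25008454, 0.62645256, 0.22562663]), 'eef_rot': array([  94.75642472,   89.90638569, -107.01154461]), 'contact_force': array([-0.56264835, -0.15611953,  0.01839653]), 'moment': array([0.05846893, 0.02529443, 0.03154313]), 'gripper_width': 0.08753266691856681}
scene 50.021040477203826 255.78796711462903 193.72303419636475 [0.03159468 0.         0.         0.         0.        ]
[[ 0.7971  0.2999 -0.524   0.0742]
 [-0.6037  0.4099 -0.6837 -0.6863]
 [ 0.0097  0.8614  0.5078  0.5121]
 [ 0.      0.      0.      1.    ]]
top 46.87090299717508 260.12823462813634 190.1387671056323 [0.05419282 0.         0.         0.         0.        ]
[[ 0.0337  0.9785 -0.2034  0.355 ]
 [-0.9994  0.0334 -0.0051 -0.1148]
 [ 0.0018  0.2034  0.9791  0.8958]
 [ 0.      0.      0.      1.    ]]
```

View pics/scene0.png

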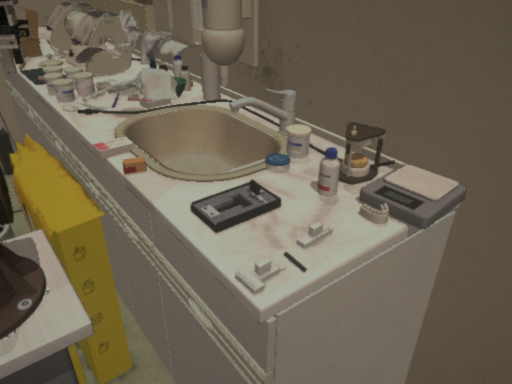

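View pics/top0.png

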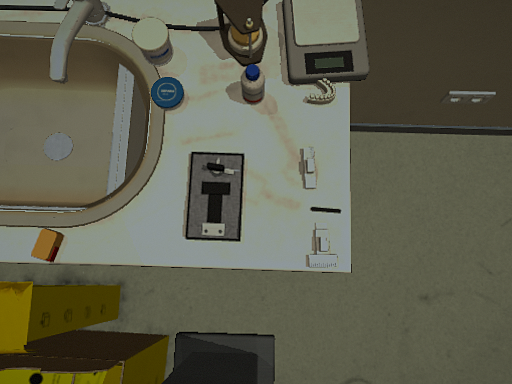

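```bash
cat > h.py <<'E'
import numpy as np,cv2,pickle
def K(c):
    f=c["image"].shape[0]/2/np.tan(np.radians(c["fovy"])/2)
    return np.array([[f,0,c["cx"]],[0,f,c["cy"]],[0,0,1]])
def ray(c,px):
    p=cv2.undistortPoints(np.array(px,float).reshape(-1,1,2),K(c),np.array(c["D"],float)).reshape(-1,2)
    d=np.c_[p[:,0],-p[:,1],-np.ones(len(p))]@c["pose"][:3,:3].T
    return c["pose"][:3,3],d
def onz(c,px,z):
    o,d=ray(c,px); return o+d*((z-o[2])/d[:,2])[:,None]
def proj(c,P):
    P=np.array(P,float).reshape(-1,3); q=(P-c["pose"][:3,3])@c["pose"][:3,:3]
    q=q*[1,-1,-1]
    return cv2.projectPoints(q,np.zeros(3),np.zeros(3),K(c),np.array(c["D"],float))[0].reshape(-1,2)
def zoom(c,x0,y0,w,h,s,name,pts=None):
    im=cv2.resize(c["image"][y0:y0+h,x0:x0+w,::-1],None,fx=s,fy=s,interpolation=cv2.INTER_CUBIC)
    if pts is not None:
        for p in pts: cv2.circle(im,tuple(int(v) for v in (np.array(p)+.5-[x0,y0])*s),2,(0,0,255),-1)
    cv2.imwrite("pics/"+name,im)
E
python3 - <<'E'
from h import *
c=pickle.load(open("top0.pkl","rb"))
zoom(c,180,145,70,100,6,"t_case.png"); zoom(c,290,140,60,135,4,"t_g.png")
c=pickle.load(open("scene0.pkl","rb"))
zoom(c,185,170,160,125,5,"s_z.png")
E
```

```text
(no output)
```

View pics/t_case.png

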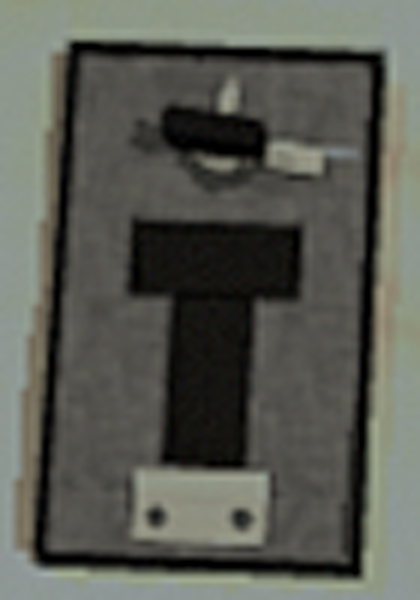

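View pics/t_g.png

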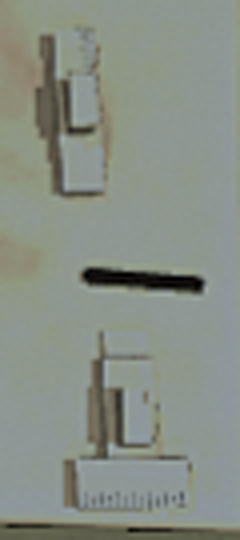

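View pics/s_z.png

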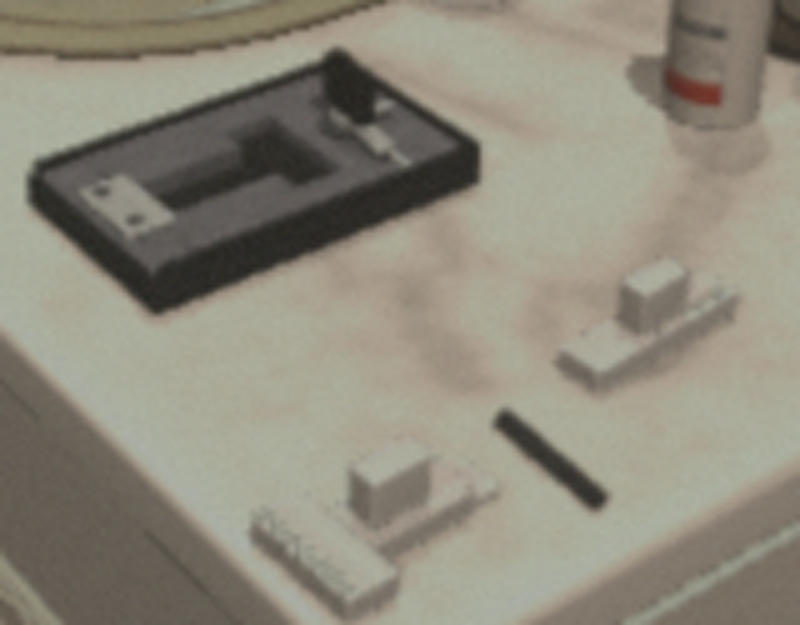

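Run:
```python
from h import *
c=pickle.load(open("top0.pkl","rb"))
np.set_printoptions(precision=4,suppress=True)
g=cv2.cvtColor(c["image"],cv2.COLOR_RGB2GRAY)
def P(l,o,s,z): return onz(c,np.array(l)/s+np.array(o)-.5,z)
print("crossbar",P([(132,222),(300,226),(298,298),(132,294)],(180,145),6,.018))
print("lip plate z21 corners far/near",P([(135,466),(269,470),(268,543),(133,541)],(180,145),6,.021))
print("stem sides",P([(172,298),(252,298),(165,462),(246,464)],(180,145),6,.018))
print("tray",P([(72,43),(385,52),(360,577),(38,562)],(180,145),6,.018))
print("T bar top",P([(75,457),(187,457),(188,508),(76,508)],(290,140),4,.012))
print("T stem",P([(104,358),(155,358)],(290,140),4,.012))
print("T tongue",P([(103,333),(150,333)],(290,140),4,.005))
print("rib",P([(123,390),(154,390),(154,445),(123,445)],(290,140),4,.034))
print(g[190:200,195:240]);print(g[178:232,216])
```

```text
crossbar [[ 0.5512  0.0093  0.018 ]
 [ 0.5517 -0.0475  0.018 ]
 [ 0.5269 -0.048   0.018 ]
 [ 0.5264  0.0078  0.018 ]]
lip plate z21 corners far/near [[ 0.4679  0.0029  0.021 ]
 [ 0.468  -0.0414  0.021 ]
 [ 0.4439 -0.0423  0.021 ]
 [ 0.4431  0.002   0.021 ]]
stem sides [[ 0.5254 -0.0057  0.018 ]
 [ 0.5264 -0.0325  0.018 ]
 [ 0.4699 -0.0066  0.018 ]
 [ 0.4702 -0.0335  0.018 ]]
tray [[ 0.6133  0.0336  0.018 ]
 [ 0.6139 -0.0737  0.018 ]
 [ 0.434  -0.0729  0.018 ]
 [ 0.4355  0.0332  0.018 ]]
T bar top [[ 0.4135 -0.2095  0.012 ]
 [ 0.4155 -0.2647  0.012 ]
 [ 0.3907 -0.2651  0.012 ]
 [ 0.3887 -0.2103  0.012 ]]
T stem [[ 0.463  -0.2235  0.012 ]
 [ 0.4639 -0.2489  0.012 ]]
T tongue [[ 0.4765 -0.2238  0.005 ]
 [ 0.4774 -0.2475  0.005 ]]
rib [[ 0.4451 -0.2301  0.034 ]
 [ 0.4456 -0.2451  0.034 ]
 [ 0.4191 -0.2451  0.034 ]
 [ 0.4186 -0.2302  0.034 ]]
[[82 83 87 87 89 85 50  3  9 20 19 20 21 19 19 19 17 18 19 23 17 18 19 17
  21 18 22 20 20 19 20 20 21 11 11 55 83 82 84 83 83 86 87 85 75]
 [84 82 87 87 90 83 46  5  9 20 20 20 17 17 16 20 24 23 18 15 21 20 18 23
  18 22 20 21 19 23 23 18 18 13 15 6
[... 670 characters left out ...]
1  9 59 94 91 91 87 81 81 83 81 80 76 78 79 81 78 78 83 72]
 [74 75 74 79 87 90 86 89 86 83 83 89 80 45  8 17 20 18 21 21 17 21 22 19
  20 16 14 57 95 90 91 86 74 72 75 79 85 85 86 87 86 82 81 86 73]
 [78 78 79 81 83 83 78 81 81 80 83 87 79 40  8 20 19 20 22 19 21 21 19 20
  19 19 18 57 88 85 84 83 76 73 74 78 87 89 86 86 87 83 83 88 73]
 [79 83 84 81 83 83 80 80 79 79 82 84 69 35 13 18 17 19 23 19 21 18 22 16
  18 22 16 59 89 89 88 83 79 77 80 80 84 86 82 80 82 79 84 88 75]]
[ 81  86  85  73  22  13  20  17  19  19  18  19  18  20  20  13  10  22
  21  21  21  18  20  23  22  20  20  18  21  20  20  20  21  20  21  19
  17  19  18  20  17  21  15  19  12  90 155 147 145 142 138 141 143 144]
```

```bash
cat >> h.py <<'E'
from scipy.spatial.transform import Rotation as Rn
def toolR(s): return Rn.from_euler("xyz",s["eef_rot"],degrees=True).as_matrix()
def tell(s):
    R=toolR(s); print("t",round(s["time_s"],2),"tcp",np.round(s["tcp_pos"],4),"toolX",np.round(R[:,0],3),"jaw yaw %.2f"%np.degrees(np.arctan2(R[1,1],R[0,1])),"F",np.round(s["contact_force"],1),"M",np.round(s["moment"],2),"w %.4f"%s["gripper_width"],"j",np.round(s["joints"],1))
def delta(s,pos,yaw):
    R=toolR(s); cy=np.degrees(np.arctan2(R[1,1],R[0,1])); d=np.array(pos)-s["tcp_pos"]
    r=-np.radians((yaw-cy+180)%360-180)
    print("tool delta before roll",np.round(R.T@d,4)," roll %.4f"%r, " delta if rolled first",np.round(Rn.from_rotvec([r,0,0]).as_matrix().T@R.T@d,4))
E
python3 - <<'E'
from h import *
from plant import get_state
np.set_printoptions(precision=4,suppress=True)
s=get_state();tell(s)
print(toolR(s))
c=pickle.load(open("scene0.pkl","rb"))
def P(l,z): return onz(c,np.array(l)/5+np.array((185,170))-.5,z)
print("foam/lip free edge corners z21",P([(175,217),(121,173)],.021),"lip near",P([(131,240),(80,195)],.021))
print("cutout bar far corners z18: left?",P([(264,117),(345,170),(287,185)],.018))
print("tray outer top corners z18",P([(33,178),(157,272),(478,150),(338,52)],.018))
print("gauge bar top",P([(257,512),(351,600),(399,572),(308,490)],.012))
print("rib top",P([(349,470),(380,487),(432,457),(402,440)],.034))
t=pickle.load(open("top0.pkl","rb"))
def Q(l,o,s,z): return onz(t,np.array(l)/s+np.array(o)-.5,z)
print("bar grip top(52)",Q([(165,108),(265,122),(262,158),(164,142)],(180,145),6,.052))
print("pen",Q([(85,276),(202,284)],(290,140),4,.004),"bottle top",onz(t,[(252,72)],.1))
E
```

```text
t 0.1 tcp [0.2501 0.6265 0.2257] toolX [-0.    -0.001 -1.   ] jaw yaw -111.77 F [-0.6 -1.2 -0.1] M [0.   0.03 0.04] w 0.0875 j [ 84.7  20.6   0.6  -0.  -70.1 -16.5]
[[-0.0004 -0.3708 -0.9287]
 [-0.0014 -0.9287  0.3708]
 [-1.      0.0015 -0.0001]]
foam/lip free edge corners z21 [[ 0.4678 -0.0439  0.021 ]
 [ 0.4678  0.0008  0.021 ]] lip near [[ 0.4429 -0.0479  0.021 ]
 [ 0.4436 -0.0042  0.021 ]]
cutout bar far corners z18: left? [[ 0.551   0.0079  0.018 ]
 [ 0.5535 -0.0528  0.018 ]
 [ 0.5248 -0.0477  0.018 ]]
tray outer top corners z18 [[ 0.4362  0.0247  0.018 ]
 [ 0.4412 -0.071   0.018 ]
 [ 0.6136 -0.0752  0.018 ]
 [ 0.6178  0.0388  0.018 ]]
gauge bar top [[ 0.3933 -0.2135  0.012 ]
 [ 0.3937 -0.2695  0.012 ]
 [ 0.4154 -0.2685  0.012 ]
 [ 0.4152 -0.2147  0.012 ]]
rib top [[ 0.4182 -0.2355  0.034 ]
 [ 0.4214 -0.2492  0.034 ]
 [ 0.4464 -0.2475  0.034 ]
 [ 0.4436 -0.2336  0.034 ]]
bar grip top(52) [[ 0.5822 -0.004   0.052 ]
 [ 0.5786 -0.037   0.052 ]
 [ 0.5665 -0.0366  0.052 ]
 [ 0.5707 -0.0043  0.052 ]]
pen [[ 0.5055 -0.2145  0.004 ]
 [ 0.5035 -0.2739  0.004 ]] bottle top [[ 0.7531 -0.0871  0.1   ]]
```

```bash
R='"roll":[0.137,0.137,0.137,0.137,0.137,0.137,0.137,0.137,0.137,0.137]'; python3 -m creep '{"jaw":[0.1,0.1,0.1,0.1,0.1,0.1,0.1,0.1,0.1,0.1],"translation":[[0,0,0],[0,0,0],[0,0,0],[0,0,0],[0,0,0],[0,0,0],[0,0,0],[0,0,0],[0,0,0],[0,0,0]],"roll":[0.137,0.137,0.137,0.137,0.137,0.137,0.137,0.137,0.137,0.137]}' 10
python3 -m creep '{"jaw":[0.1,0.1,0.1,0.1,0.1,0.1,0.1,0.1,0.1,0.1],"translation":[[0,0,0],[0,0,0],[0,0,0],[0,0,0],[0,0,0],[0,0,0],[0,0,0],[0,0,0],[0,0,0],[0,0,0]],"roll":[0.137,0.137,0.137,0.137,0.137,0.137,0.137,0.137,0.137,0.1]}' 10
python3 - <<'E'
from h import *
from plant import get_state
s=get_state();tell(s);delta(s,[.433,-.238,.1],91.6)
E
```

```text
time_s: 1.1
tcp_pos: [0.2502, 0.6266, 0.226]
eef_rot: [175.0, 89.9, -105.6]
contact_force: [0.5, 0.0, -0.3]
gripper_width: 0.0395
time_s: 2.1
tcp_pos: [0.2501, 0.6266, 0.226]
eef_rot: [-110.8, 89.9, -107.7]
contact_force: [-0.7, -0.2, -0.4]
gripper_width: 0.0394
t 2.1 tcp [0.2501 0.6266 0.226 ] toolX [-0.    -0.001 -1.   ] jaw yaw 93.06 F [-0.7 -0.2 -0.4] M [-0.02 -0.14 -0.02] w 0.0394 j [  84.7   20.6    0.7   -0.   -70.1 -171.7]
tool delta before roll [ 0.1268 -0.873   0.1366]  roll 0.0254  delta if rolled first [ 0.1268 -0.8693  0.1587]
```

```bash
python3 -m creep '{"jaw":[0.1,0.1,0.1,0.1,0.1,0.1,0.1,0.1,0.1,0.1],"translation":[[0,-0.04,0.025],[0,-0.04,0.025],[0,-0.04,0.025],[0,-0.04,0.025],[0,-0.04,0.025],[0,-0.04,0.025],[0,-0.04,0.025],[0,-0.04,0.025],[0,-0.045,0],[0,-0.045,0]],"roll":[0.025,0,0,0,0,0,0,0,0,0]}' 10
python3 -m creep '{"jaw":[0.1,0.1,0.1,0.1,0.1,0.1,0.1,0.1,0.1,0.1],"translation":[[0,-0.045,0],[0,-0.045,0],[0,-0.045,0],[0,-0.045,0],[0,-0.045,0],[0,-0.045,0],[0,-0.045,0],[0,-0.045,-0.01],[0.02,-0.04,-0.02],[0.04,-0.02,-0.02]],"roll":[0,0,0,0,0,0,0,0,0,0]}' 10
python3 - <<'E'
from h import *
from plant import get_state
s=get_state();tell(s);delta(s,[.433,-.238,.06],91.6)
E
```

```text
time_s: 3.1
tcp_pos: [0.4651, 0.2225, 0.2259]
eef_rot: [-139.8, 89.9, -137.9]
contact_force: [0.6, -0.7, -0.5]
gripper_width: 0.0395
time_s: 4.1
tcp_pos: [0.4303, -0.1996, 0.168]
eef_rot: [-13.5, 89.7, -11.7]
contact_force: [0.5, -0.6, -2.3]
gripper_width: 0.0393
t 4.1 tcp [ 0.4303 -0.1996  0.168 ] toolX [ 0.005 -0.001 -1.   ] jaw yaw 91.86 F [ 0.5 -0.6 -2.3] M [ 0.05 -0.25  0.  ] w 0.0393 j [ -1.    4.1 -29.    0.1 -56.6 -87.2]
tool delta before roll [ 0.108  -0.0383  0.0009]  roll 0.0046  delta if rolled first [ 0.108  -0.0383  0.001 ]
```

```bash
python3 -m creep '{"jaw":[0.1,0.1,0.1,0.1,0.1,0.1,0.1,0.1,0.1,0.1],"translation":[[0.02,-0.02,0],[0.03,-0.018,0],[0.04,0,0],[0.018,0,0],[0,0,0],[0,0,0],[0,0,0],[0,0,0],[0,0,0],[0,0,0]],"roll":[0,0,0,0,0,0,0,0,0,0]}' 10
python3 - <<'E'
from h import *
from plant import *
s=get_state();tell(s);delta(s,[.430,-.238,.017],91.6)
c=capture("scene");zoom(c,215,170,130,125,6,"a1.png")
c=capture("top");zoom(c,270,180,80,100,6,"a1t.png")
E
```

```text
time_s: 5.1
tcp_pos: [0.4309, -0.2349, 0.0592]
eef_rot: [-8.4, 89.9, -6.5]
contact_force: [0.2, 0.0, -0.4]
gripper_width: 0.0393
t 5.1 tcp [ 0.4309 -0.2349  0.0592] toolX [ 0.001 -0.    -1.   ] jaw yaw 91.95 F [ 0.2  0.  -0.4] M [-0.01 -0.19 -0.01] w 0.0393 j [ -5.6  13.7 -34.6   0.  -41.6 -82.5]
tool delta before roll [ 0.0422 -0.0031 -0.001 ]  roll 0.0061  delta if rolled first [ 0.0422 -0.0031 -0.001 ]
```

View pics/a1.png

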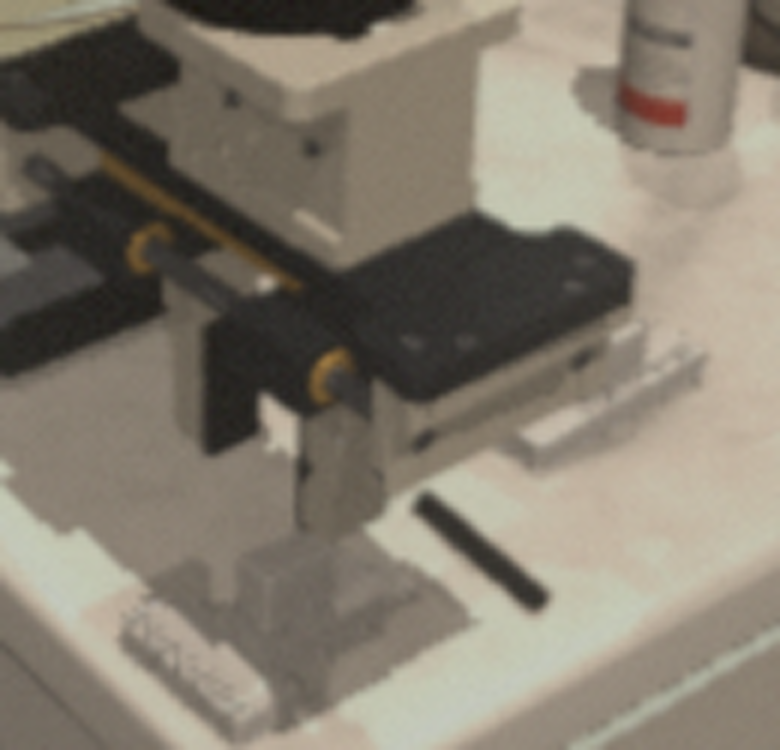

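View pics/a1t.png

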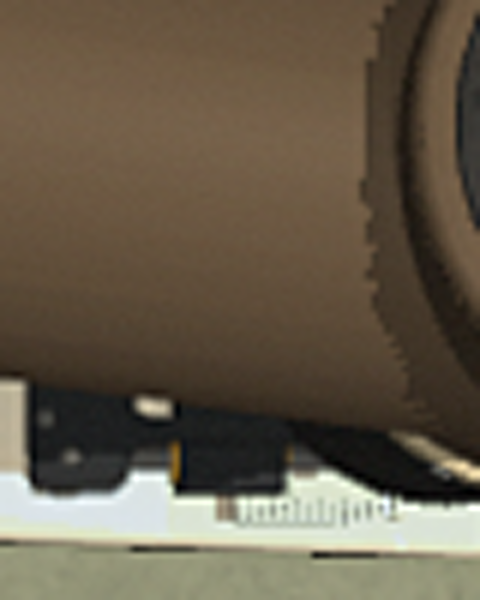

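```bash
python3 -m creep '{"jaw":[0.1,0.1,0.1,0.1,0.1,0.1,0.1,0.1,0.1,0.1],"translation":[[0.01,-0.003,0],[0.01,0,0],[0.01,0,0],[0.008,0,0],[0.004,0,0],[0,0,0],[0,0,0],[0,0,0],[0,0,0],[0,0,0]],"roll":[0,0,0,0,0,0,0,0,0,0]}' 10
python3 -m creep '{"jaw":[0.4,0.6,0.8,1,1,1,1,1,1,1],"translation":[[0,0,0],[0,0,0],[0,0,0],[0,0,0],[0,0,0],[0,0,0],[0,0,0],[0,0,0],[0,0,0],[0,0,0]],"roll":[0,0,0,0,0,0,0,0,0,0]}' 12
python3 - <<'E'
from h import *
from plant import *
s=get_state();tell(s)
c=capture("scene");zoom(c,215,170,130,125,6,"a2.png")
E
```

```text
time_s: 6.2
tcp_pos: [0.4308, -0.2379, 0.0169]
eef_rot: [-10.2, 90.0, -8.2]
contact_force: [-0.3, -0.4, -0.3]
gripper_width: 0.0391
time_s: 7.2
tcp_pos: [0.4305, -0.2379, 0.0166]
eef_rot: [-113.8, 90.0, -111.8]
contact_force: [-0.4, -0.9, 0.8]
gripper_width: 0.0138
t 7.2 tcp [ 0.4305 -0.2379  0.0166] toolX [-0. -0. -1.] jaw yaw 91.94 F [-0.4 -0.9  0.8] M [-0.14 -0.06 -0.03] w 0.0138 j [ -6.   17.7 -36.7   0.  -35.6 -82.1]
```

View pics/a2.png

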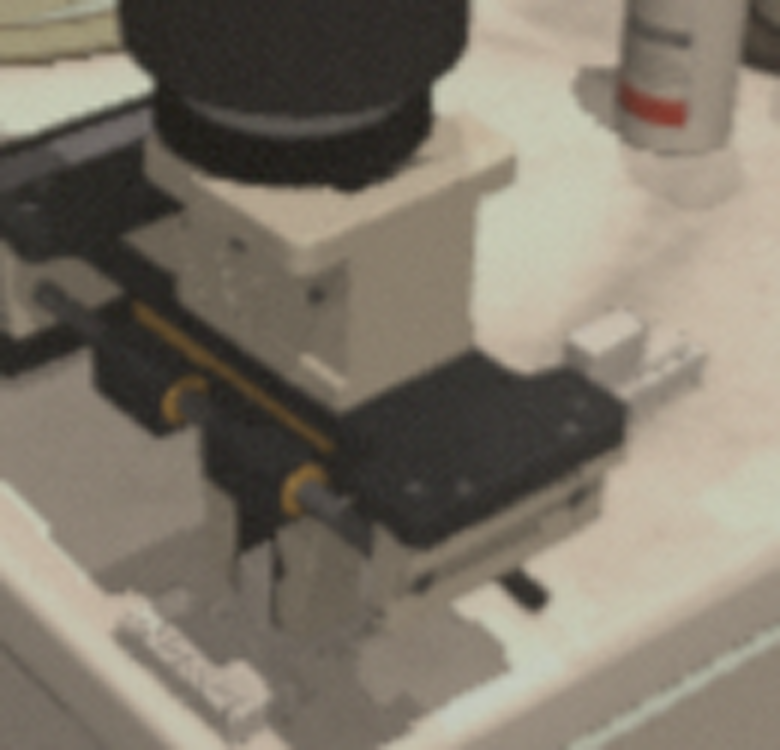

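```bash
python3 -m creep '{"jaw":[1,1,1,1,1,1,1,1,1,1],"translation":[[-0.005,0,0],[-0.01,0,0],[-0.015,0,0],[-0.015,0,0],[-0.015,0,0],[-0.015,0,0],[-0.015,0,0],[-0.01,0,0],[-0.005,0,0],[0,0,0]],"roll":[0,0,0,-0.05,-0.1,-0.1,-0.1,-0.1,-0.1,-0.1]}' 12
python3 -m creep '{"jaw":[1,1,1,1,1,1,1,1,1,1],"translation":[[0,0,0],[0,0,0],[0,0,0],[0,0,0],[0,0,0],[0,0,0],[0,0,0],[0,0,0],[0,0,0],[0,0,0]],"roll":[-0.14,-0.14,-0.14,-0.14,-0.14,-0.14,-0.14,-0.14,-0.14,-0.14]}' 12
python3 -m creep '{"jaw":[1,1,1,1,1,1,1,1,1,1],"translation":[[0,0,0],[0,0,0],[0,0,0],[0,0,0],[0,0,0],[0,0,0],[0,0,0],[0,0,0],[0,0,0],[0,0,0]],"roll":[-0.14,-0.14,-0.14,-0.14,-0.14,-0.14,-0.14,-0.05,-0.028,0]}' 12
python3 - <<'E'
from h import *
from plant import *
s=get_state();tell(s);delta(s,[.419,-.0205,.1],-90)
c=capture("scene");zoom(c,215,100,200,165,4,"a3.png")
E
```

```text
time_s: 8.25
tcp_pos: [0.4311, -0.2379, 0.1233]
eef_rot: [-47.2, 89.9, -7.7]
contact_force: [-0.7, 0.3, -2.0]
gripper_width: 0.0137
time_s: 9.25
tcp_pos: [0.4305, -0.2378, 0.1223]
eef_rot: [-117.8, 90.0, 1.9]
contact_force: [0.8, -0.8, -0.7]
gripper_width: 0.0141
time_s: 10.25
tcp_pos: [0.4306, -0.2379, 0.1221]
eef_rot: [178.7, 90.0, -1.3]
contact_force: [0.1, -0.2, -0.9]
gripper_width: 0.0135
t 10.25 tcp [ 0.4306 -0.2379  0.1221] toolX [ 0.001 -0.    -1.   ] jaw yaw -90.00 F [ 0.1 -0.2 -0.9] M [-0.04  0.01  0.04] w 0.0135 j [ -6.    8.9 -30.3  -0.  -50.8  96. ]
tool delta before roll [ 0.0221 -0.2174  0.0116]  roll -0.0001  delta if rolled first [ 0.0221 -0.2174  0.0116]
```

View pics/a3.png

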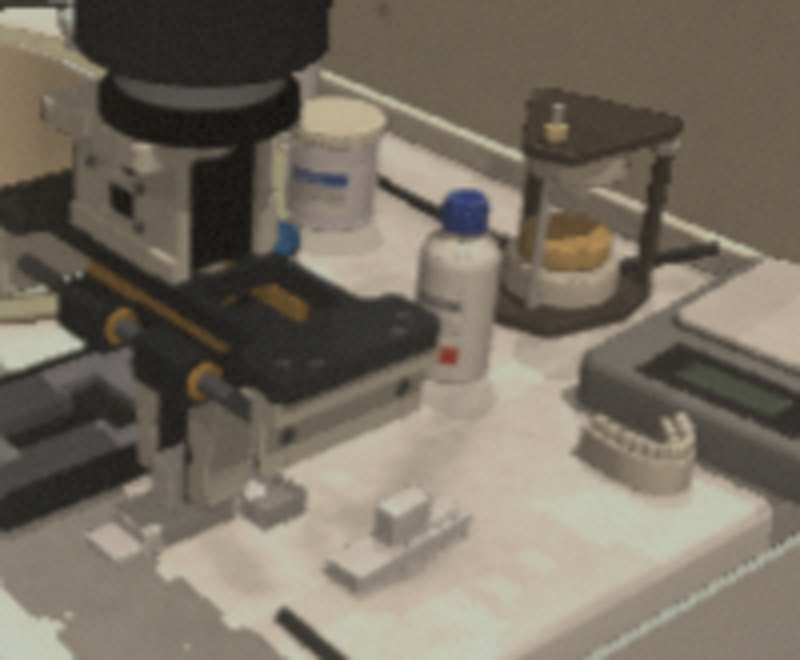

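```bash
python3 -m creep '{"jaw":[1,1,1,1,1,1,1,1,1,1],"translation":[[0,-0.02,0.0],[0,-0.035,0.002],[0,-0.04,0.003],[0,-0.04,0.003],[0,-0.04,0.003],[0,-0.03,0],[0,-0.0125,0],[0,0,0],[0.02,0,0],[0,0,0]],"roll":[0,0,0,0,0,0,0,0,0,0]}' 12
python3 - <<'E'
from h import *
from plant import *
s=get_state();tell(s);delta(s,[.419,-.0205,.060],-90)
c=capture("scene");pickle.dump(c,open("s4.pkl","wb"));zoom(c,170,150,120,100,6,"a4.png")
c=capture("top");zoom(c,170,145,90,110,5,"a4t.png")
E
```

```text
time_s: 11.3
tcp_pos: [0.418, -0.0212, 0.1001]
eef_rot: [15.2, 89.8, -164.9]
contact_force: [-0.8, -0.3, -1.2]
gripper_width: 0.0141
t 11.3 tcp [ 0.418  -0.0212  0.1001] toolX [-0.003 -0.001 -1.   ] jaw yaw -90.06 F [-0.8 -0.3 -1.2] M [-0.05  0.08  0.02] w 0.0141 j [ 24.3   3.7 -40.1  -0.  -46.4  65.6]
tool delta before roll [ 0.0401 -0.0007 -0.0012]  roll -0.0011  delta if rolled first [ 0.0401 -0.0007 -0.0012]
```

View pics/a4.png

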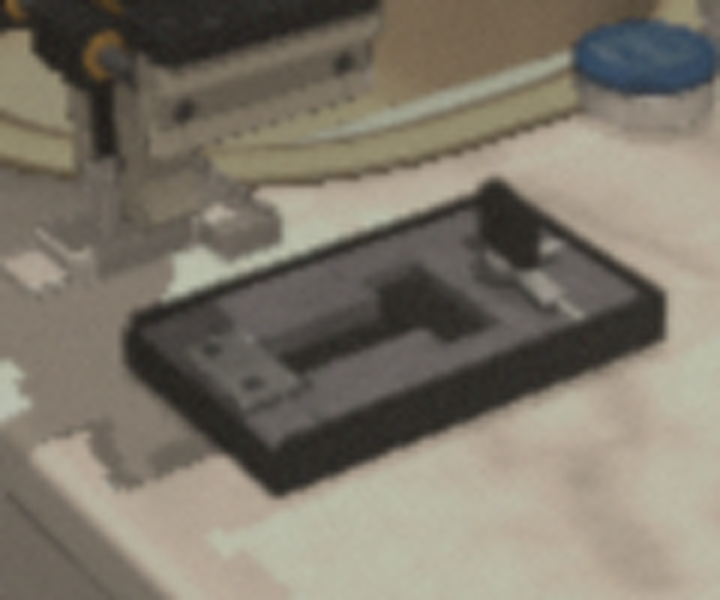

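View pics/a4t.png

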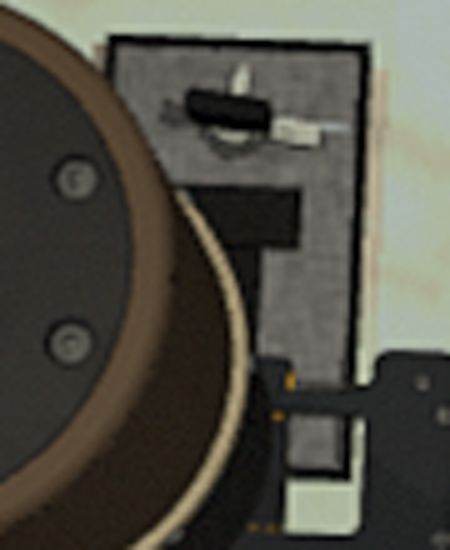

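```bash
python3 -m creep '{"jaw":[1,1,1,1,1,1,1,1,1,1],"translation":[[0.01,-0.0005,-0.001],[0.015,0,0],[0.015,0,0],[0.01,0,0],[0.005,0,0],[0.002,0,0],[0.001,0,0],[0,0,0],[0,0,0],[0,0,0]],"roll":[0,0,0,0,0,0,0,0,0,0]}' 12
python3 -m creep '{"jaw":[1,1,1,1,1,1,1,1,1,1],"translation":[[0.0007,0,0],[0.0007,0,0],[0.0007,0,0],[0.0007,0,0],[0.0007,0,0],[0.0007,0,0],[0.0007,0,0],[0.0007,0,0],[0,0,0],[0,0,0]],"roll":[0,0,0,0,0,0,0,0,0,0]}' 12
python3 - <<'E'
from h import *
from plant import *
s=get_state();tell(s)
c=capture("scene");pickle.dump(c,open("s5.pkl","wb"));zoom(c,170,150,120,100,6,"a5.png")
E
```

```text
time_s: 12.4
tcp_pos: [0.4208, -0.0198, 0.0439]
eef_rot: [-157.7, 90.0, 22.3]
contact_force: [-0.5, -0.5, -2.0]
gripper_width: 0.0139
time_s: 13.4
tcp_pos: [0.4205, -0.0199, 0.0379]
eef_rot: [29.6, 90.0, -150.4]
contact_force: [-0.8, -0.7, -1.8]
gripper_width: 0.0139
t 13.4 tcp [ 0.4205 -0.0199  0.0379] toolX [-0. -0. -1.] jaw yaw -89.99 F [-0.8 -0.7 -1.8] M [-0.07  0.01  0.05] w 0.0139 j [ 24.4   9.9 -44.2   0.  -35.9  65.6]
```

View pics/a5.png

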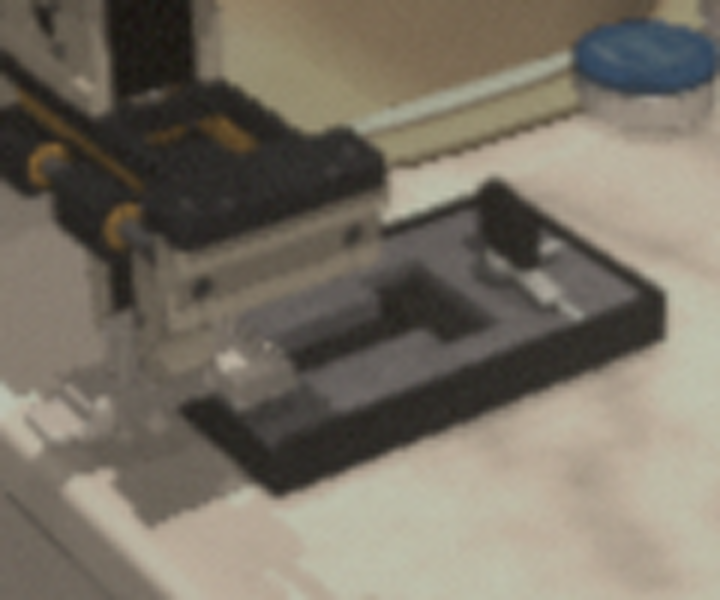

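```bash
python3 -m creep '{"jaw":[1,1,1,1,1,1,1,1,1,1],"translation":[[0.0005,0,0],[0.0005,0,0],[0.0005,0,0],[0.0005,0,0],[0.0005,0,0],[0.0005,0,0],[0,0,0],[0,0,0],[0,0,0],[0,0,0]],"roll":[0,0,0,0,0,0,0,0,0,0]}' 12
python3 - <<'E'
from h import *
from plant import *
s=get_state();tell(s)
c=capture("scene");pickle.dump(c,open("s6.pkl","wb"));zoom(c,170,150,120,100,6,"a6.png")
E
```

```text
time_s: 14.45
tcp_pos: [0.4195, -0.02, 0.0351]
eef_rot: [5.3, 89.9, -174.7]
contact_force: [-5.9, 4.1, 8.7]
gripper_width: 0.0138
t 14.45 tcp [ 0.4195 -0.02    0.0351] toolX [-0.001 -0.    -1.   ] jaw yaw -90.00 F [-5.9  4.1  8.7] M [1.32 2.4  0.04] w 0.0138 j [ 24.4  10.1 -44.5  -0.  -35.5  65.6]
```

View pics/a6.png

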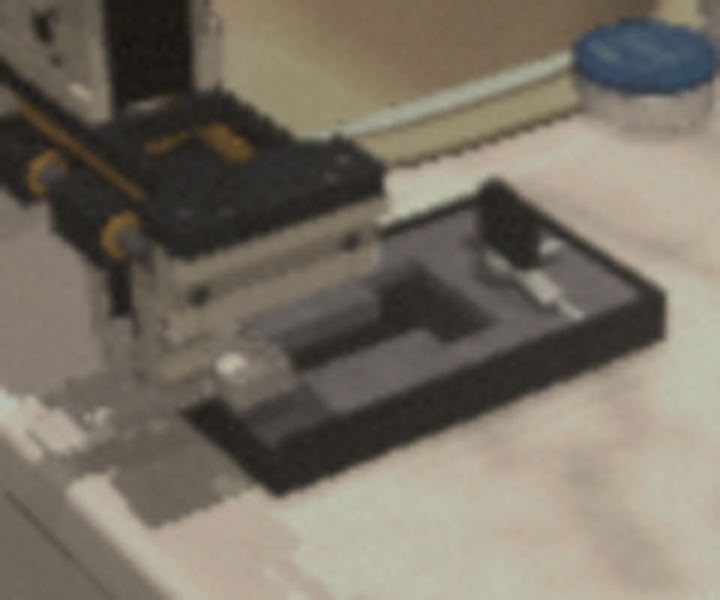

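```bash
python3 -m creep '{"jaw":[1,1,1,1,1,1,1,1,1,1],"translation":[[0.0005,0,0],[0.0005,0,0],[0.0005,0,0],[0.0005,0,0],[0.0005,0,0],[0.0005,0,0],[0,0,0],[0,0,0],[0,0,0],[0,0,0]],"roll":[0,0,0,0,0,0,0,0,0,0]}' 7
python3 - <<'E'
from h import *
from plant import *
s=get_state();tell(s)
c=capture("scene");pickle.dump(c,open("s7.pkl","wb"));zoom(c,170,150,120,100,6,"a7.png")
E
```

```text
time_s: 15.5
tcp_pos: [0.4192, -0.0201, 0.0318]
eef_rot: [11.0, 89.9, -169.0]
contact_force: [-6.1, 1.8, 4.4]
gripper_width: 0.0142
t 15.5 tcp [ 0.4192 -0.0201  0.0318] toolX [-0.002 -0.    -1.   ] jaw yaw -90.01 F [-6.1  1.8  4.4] M [0.79 1.92 0.02] w 0.0142 j [ 24.4  10.5 -44.7  -0.  -35.   65.6]
```

View pics/a7.png

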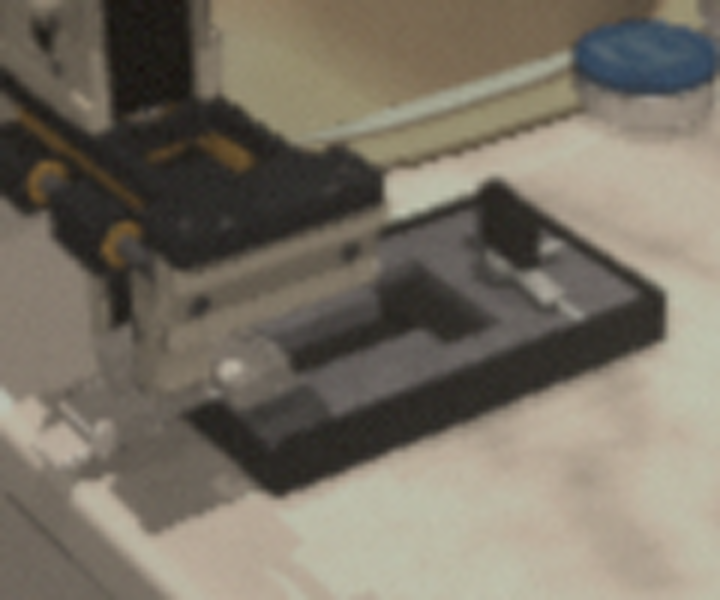

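```bash
python3 -m creep '{"jaw":[1,1,1,1,1,1,1,1,1,1],"translation":[[0.0005,0,0],[0.0005,0,0],[0.0005,0,0],[0.0005,0,0],[0,0,0],[0,0,0],[0,0,0],[0,0,0],[0,0,0],[0,0,0]],"roll":[0,0,0,0,0,0,0,0,0,0]}' 7
python3 -c "
from h import *
from plant import *
tell(get_state())"
python3 -m creep '{"jaw":[1,1,1,1,1,1,1,1,1,1],"translation":[[-0.002,0,0],[-0.004,0,0],[-0.006,0,0],[-0.01,0,0],[-0.01,0,0],[-0.01,0,0],[0,0,0],[0,0,0],[0,0,0],[0,0,0]],"roll":[0,0,0,0,0,0,0,0,0,0]}' 10
python3 - <<'E'
from h import *
from plant import *
s=get_state();tell(s)
c=capture("scene");pickle.dump(c,open("s8.pkl","wb"));zoom(c,155,150,120,100,6,"a8.png")
E
```

```text
time_s: 16.55
tcp_pos: [0.4191, -0.0202, 0.0298]
eef_rot: [11.0, 89.9, -169.0]
contact_force: [-5.6, 3.4, 5.4]
gripper_width: 0.0139
t 16.55 tcp [ 0.4191 -0.0202  0.0298] toolX [-0.002 -0.    -1.   ] jaw yaw -90.01 F [-5.6  3.4  5.4] M [0.99 2.15 0.08] w 0.0139 j [ 24.4  10.7 -44.8  -0.1 -34.6  65.6]
time_s: 17.55
tcp_pos: [0.4202, -0.02, 0.0716]
eef_rot: [20.5, 89.9, -159.5]
contact_force: [0.7, -0.7, -1.8]
gripper_width: 0.0142
t 17.55 tcp [ 0.4202 -0.02    0.0716] toolX [-0.001 -0.    -1.   ] jaw yaw -89.99 F [ 0.7 -0.7 -1.8] M [-0.03 -0.02 -0.04] w 0.0142 j [ 24.4   6.4 -42.   -0.  -41.6  65.6]
```

View pics/a8.png

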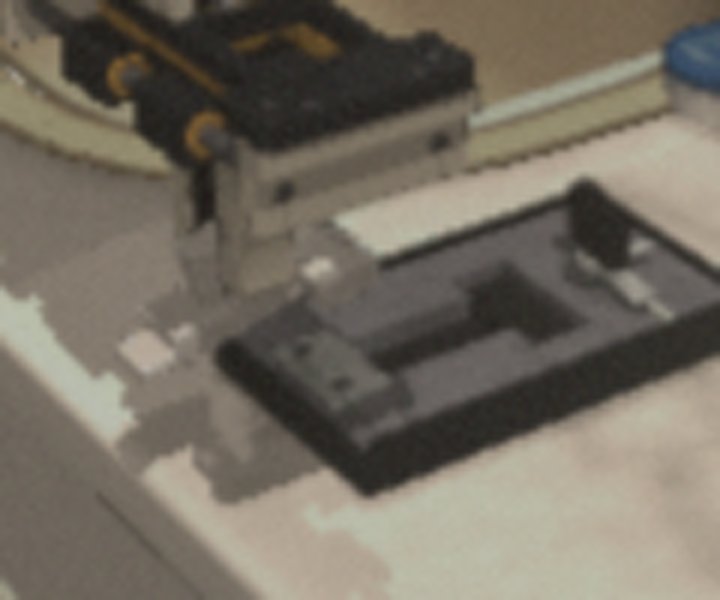

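Run:
```python
from h import *
c=pickle.load(open("s8.pkl","rb"))
d=dict(c); im=c["image"].astype(float); d["image"]=np.clip((im-40)*1.6,0,255).astype(np.uint8)
zoom(d,168,180,56,40,14,"b8.png")
```

```text
(no output)
```

View pics/b8.png

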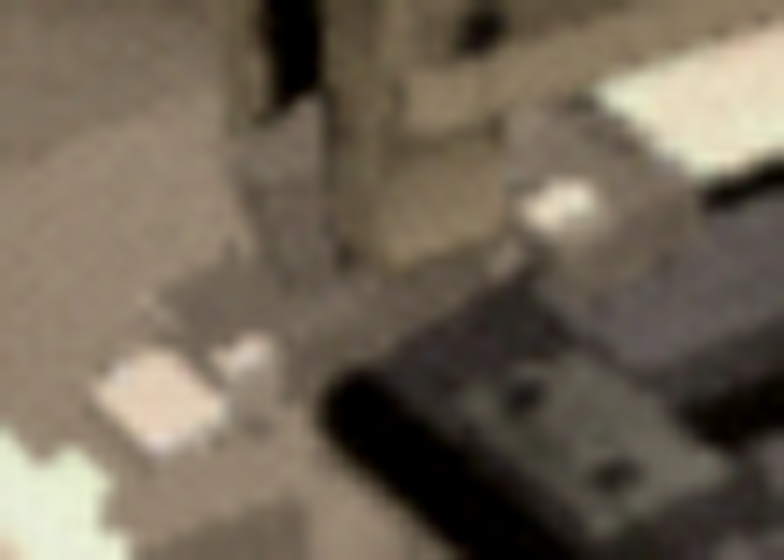

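Run:
```python
from h import *
np.set_printoptions(precision=4,suppress=True)
c=pickle.load(open("s8.pkl","rb"))
def P(p,y):
    o,d=ray(c,np.array([p])/14+np.array((168,180))-.5); return (o+d*((y-o[1])/d[:,1])[:,None])[0]
for n,p,y,g in (("nose",(152,452),-.031,(-42,5)),("tonguebase",(228,412),-.031,(-28,5)),("stemtop",(272,345),-.033,(-28,12)),("junction",(518,258),-.033,(22,12)),("heelend",(698,205),-.048,(46,12)),("heelnear",(560,235),-.048,(22,12))):
    print(n,P(p,y),g)
```

```text
nose [ 0.3779 -0.031   0.0517] (-42, 5)
tonguebase [ 0.3905 -0.031   0.0539] (-28, 5)
stemtop [ 0.3975 -0.033   0.0639] (-28, 12)
junction [ 0.4392 -0.033   0.0639] (22, 12)
heelend [ 0.4619 -0.048   0.0723] (46, 12)
heelnear [ 0.4381 -0.048   0.0755] (22, 12)
```

Run:
```python
from h import *
np.set_printoptions(precision=1,suppress=True)
c=pickle.load(open("s8.pkl","rb"))
for th in (8,12,16,20):
    t=np.radians(th)
    L=[]
    for g in ((-42,-11,5),(-28,-11,5),(-42,11,5),(-28,-13,12),(46,-28,12),(46,-28,0),(22,-28,12),(46,28,12)):
        x,y,z=np.array(g)/1000; x-=.006; z-=.025
        L.append([.4202+x*np.cos(t)-z*np.sin(t),-.020+y,.080+x*np.sin(t)+z*np.cos(t)])
    q=(proj(c,L)+.5-[168,180])*14
    print(th,q.tolist() and np.round(q).astype(int).tolist())
```

```text
8 [[136, 447], [220, 405], [66, 382], [217, 373], [696, 204], [708, 268], [561, 271], [503, 56]]
12 [[150, 460], [232, 414], [79, 395], [226, 383], [698, 186], [715, 248], [564, 263], [504, 39]]
16 [[165, 472], [245, 421], [94, 407], [236, 392], [698, 169], [720, 228], [568, 254], [504, 23]]
20 [[181, 483], [258, 427], [110, 417], [247, 400], [697, 152], [723, 208], [570, 245], [503, 6]]
```

```bash
python3 -m creep '{"jaw":[1,1,1,1,1,1,1,1,1,1],"translation":[[0,0,-0.004],[0,0,-0.004],[0.01,0,0],[0.01,0,0],[0.01,0,0],[0.004,0,0],[0.002,0,0],[0.001,0,0],[0,0,0],[0,0,0]],"roll":[0,0,0,0,0,0,0,0,0,0]}' 7
python3 - <<'E'
from h import *
from plant import *
s=get_state();tell(s)
c=capture("scene");pickle.dump(c,open("s9.pkl","wb"))
c["image"]=np.clip((c["image"].astype(float)-40)*1.6,0,255).astype(np.uint8)
zoom(c,168,180,56,40,14,"b9.png")
E
```

```text
time_s: 18.6
tcp_pos: [0.4288, -0.0198, 0.0353]
eef_rot: [-160.2, 90.0, 19.8]
contact_force: [-0.5, -0.4, -0.3]
gripper_width: 0.0141
t 18.6 tcp [ 0.4288 -0.0198  0.0353] toolX [ 0.001  0.    -1.   ] jaw yaw -89.98 F [-0.5 -0.4 -0.3] M [-0.05  0.03 -0.01] w 0.0141 j [ 23.9  10.8 -43.4   0.  -35.7  66.1]
```

View pics/b9.png

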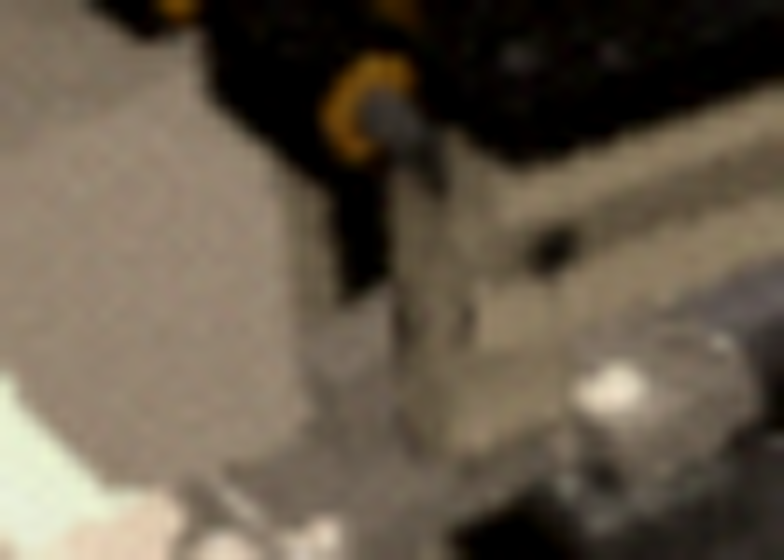

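Not yet in contact; press in small steps.

```bash
python3 -m creep '{"jaw":[1,1,1,1,1,1,1,1,1,1],"translation":[[0.0005,0,0],[0.0005,0,0],[0.0005,0,0],[0.0005,0,0],[0.0005,0,0],[0.0005,0,0],[0.0005,0,0],[0.0005,0,0],[0,0,0],[0,0,0]],"roll":[0,0,0,0,0,0,0,0,0,0]}' 7
python3 - <<'E'
from h import *
from plant import *
s=get_state();tell(s)
c=capture("scene");pickle.dump(c,open("s10.pkl","wb"))
c["image"]=np.clip((c["image"].astype(float)-40)*1.6,0,255).astype(np.uint8)
zoom(c,168,190,56,40,14,"b10.png")
E
```

```text
time_s: 19.65
tcp_pos: [0.4284, -0.0199, 0.0315]
eef_rot: [76.0, 90.0, -104.0]
contact_force: [-3.8, 1.0, 10.6]
gripper_width: 0.0142
t 19.65 tcp [ 0.4284 -0.0199  0.0315] toolX [-0. -0. -1.] jaw yaw -89.97 F [-3.8  1.  10.6] M [0.25 1.41 0.03] w 0.0142 j [ 23.9  11.2 -43.7   0.  -35.1  66.1]
```

View pics/b10.png

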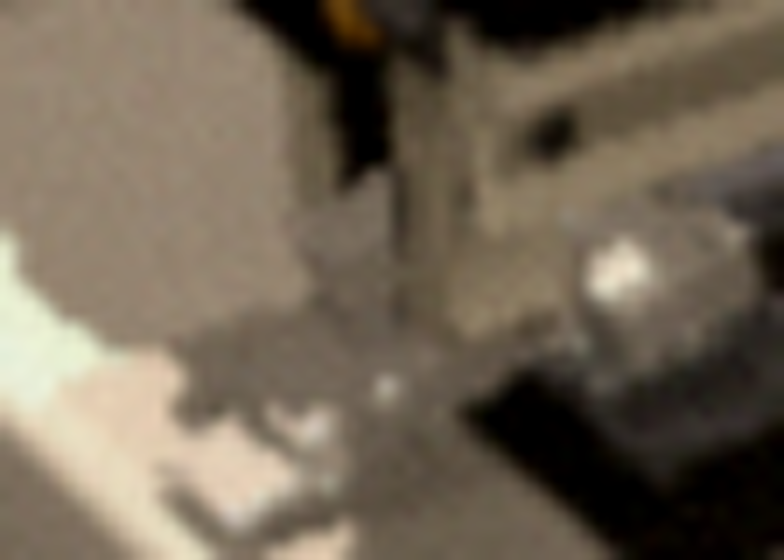

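```bash
python3 -m creep '{"jaw":[1,1,1,1,1,1,1,1,1,1],"translation":[[0.0005,0,0],[0.0005,0,0],[0,0,0],[0,0,0],[-0.002,0,0],[-0.005,0,0],[-0.01,0,0],[-0.01,0,0],[-0.01,0,0],[0,0,0]],"roll":[0,0,0,0,0,0,0,0,0,0]}' 7
python3 - <<'E'
from h import *
from plant import *
s=get_state();tell(s)
c=capture("scene");pickle.dump(c,open("s11.pkl","wb"))
c["image"]=np.clip((c["image"].astype(float)-40)*1.6,0,255).astype(np.uint8)
zoom(c,168,180,56,40,14,"b11.png")
x0=s["tcp_pos"][0];z0=s["tcp_pos"][2]+.0084
for th in (8,12,16,20):
    t=np.radians(th)
    L=[]
    for g in ((-42,-11,5),(-28,-11,5),(-42,11,5),(-28,-13,12),(46,-28,12),(46,-28,0),(22,-28,12),(46,28,12)):
        x,y,z=np.array(g)/1000; x-=.006; z-=.025
        L.append([x0+x*np.cos(t)-z*np.sin(t),-.020+y,z0+x*np.sin(t)+z*np.cos(t)])
    q=(proj(c,L)+.5-[168,180])*14
    print(th,q.tolist() and np.round(q).astype(int).tolist())
E
```

```text
time_s: 20.7
tcp_pos: [0.4297, -0.0195, 0.0687]
eef_rot: [-160.5, 89.8, 19.5]
contact_force: [-0.5, 0.2, -1.3]
gripper_width: 0.0141
t 20.7 tcp [ 0.4297 -0.0195  0.0687] toolX [ 0.003  0.001 -1.   ] jaw yaw -89.97 F [-0.5  0.2 -1.3] M [ 0.02 -0.05 -0.04] w 0.0141 j [ 23.9   7.5 -41.3   0.  -41.   66.1]
8 [[196, 443], [279, 402], [125, 378], [276, 370], [750, 201], [762, 266], [616, 269], [556, 56]]
12 [[209, 456], [290, 410], [138, 392], [285, 380], [752, 184], [768, 246], [620, 260], [557, 39]]
16 [[224, 468], [303, 417], [153, 403], [295, 388], [752, 167], [773, 226], [623, 251], [557, 22]]
20 [[240, 478], [316, 423], [169, 414], [305, 396], [751, 150], [777, 206], [626, 242], [556, 5]]
```

View pics/b11.png

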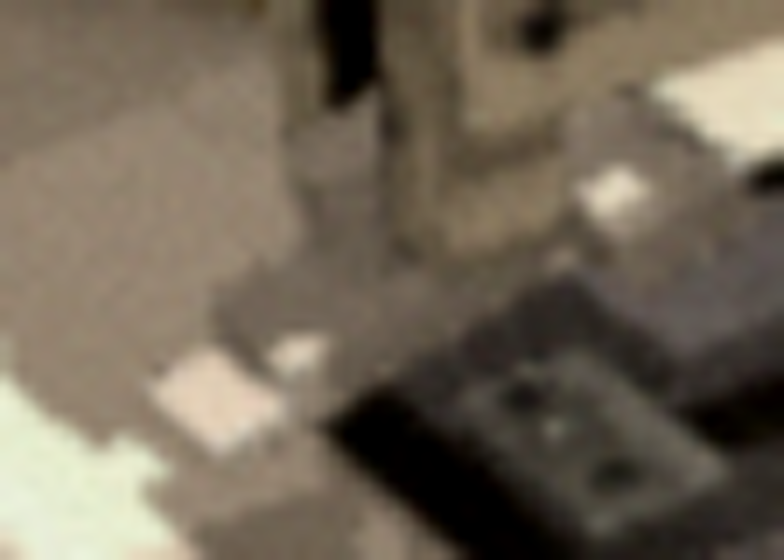

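```bash
python3 -m creep '{"jaw":[1,1,1,1,1,1,1,1,1,1],"translation":[[0,0.0007,-0.008],[0,0,-0.02],[0,0,-0.025],[0,0,-0.02],[0,0,-0.008],[0,0,-0.003],[0.005,0,0],[0.008,0,0],[0,0,0],[0,0,0]],"roll":[0,0,0,0,0,0,0,0,0,0]}' 7
python3 - <<'E'
from h import *
from plant import *
s=get_state();tell(s)
c=capture("scene");pickle.dump(c,open("s12.pkl","wb"))
zoom(c,185,160,100,75,8,"b12.png")
c=capture("top");pickle.dump(c,open("t12.pkl","wb"));zoom(c,170,145,90,110,5,"b12t.png")
E
```

```text
time_s: 21.75
tcp_pos: [0.5118, -0.0207, 0.0537]
eef_rot: [17.4, 89.9, -162.6]
contact_force: [0.3, -0.8, -0.6]
gripper_width: 0.0138
t 21.75 tcp [ 0.5118 -0.0207  0.0537] toolX [-0.001 -0.    -1.   ] jaw yaw -89.98 F [ 0.3 -0.8 -0.6] M [-0.   -0.01  0.02] w 0.0138 j [ 19.7  16.  -32.1  -0.  -41.9  70.3]
```

View pics/b12.png

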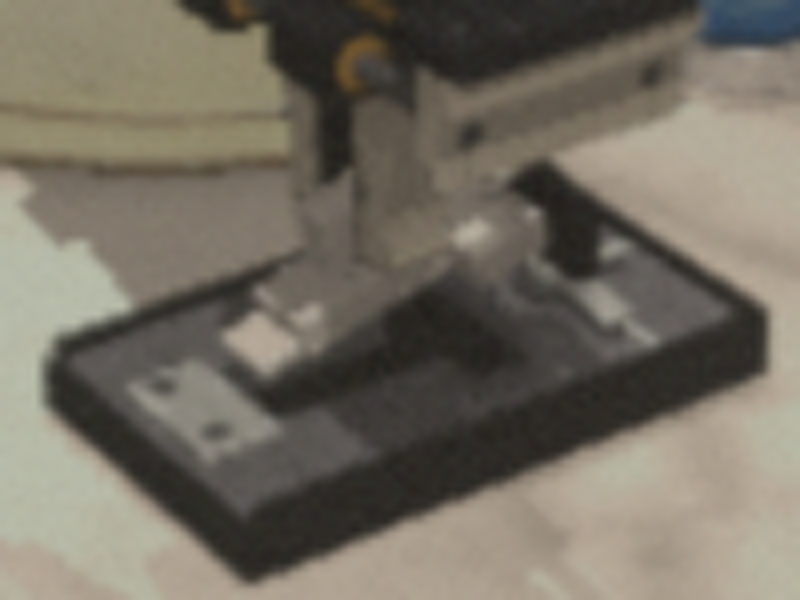

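View pics/b12t.png

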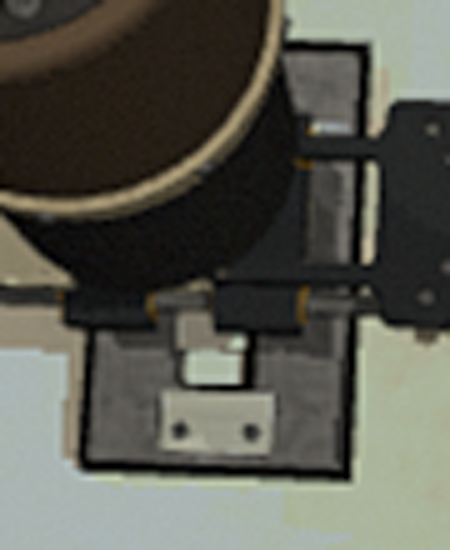

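Run:
```python
from h import *
np.set_printoptions(precision=4,suppress=True)
t=pickle.load(open("t12.pkl","rb"))
t2=dict(t);zoom(t2,195,200,40,40,15,"b12z.png")
g=cv2.cvtColor(t["image"],cv2.COLOR_RGB2GRAY)
for r in (218,219,220,224,226,228,230): print(r,g[r,198:230])
```

```text
218 [ 87  90  90  94  91  98  84  50  92 159 184 177 176 175 177 175 176 178
 182 165  82   6  16  59  91  88  89  93  89  87  86  86]
219 [ 89  91  92  94  95  95  81  44  92 162 185 179 179 177 177 178 178 177
 185 162  74   3  14  62  93  88  88  92  89  87  88  88]
220 [ 87  87  84  89  89  91  75  42  83 159 192 186 185 186 185 186 185 188
 193 168  75   2  18  67  94  86  87  88  88  87  88  92]
224 [ 83  85  86  79 127 166 155 155 157 155 159 158 161 161 160 161 163 163
 164 163 164 164 164 168 167 171 143  70  86  82  81  82]
226 [ 76  86  89  67 113 162 151 151 152 151 152 154 152 153 153 153 153 154
 152 154 154 152 153 154 155 162 143  75  86  91  86  83]
228 [ 85  92  94  62 106 156 152 144 141 150 148 146 146 144 146 144 145 146
 147 145 147 151 151 150 152 155 136  81  92  96  91  86]
230 [ 83  94  98  72 114 150  98  43  42 102 151 151 150 150 152 151 152 151
 153 154 123  53  53 100 152 150 115  83  92  92  84  82]
```

View pics/b12z.png

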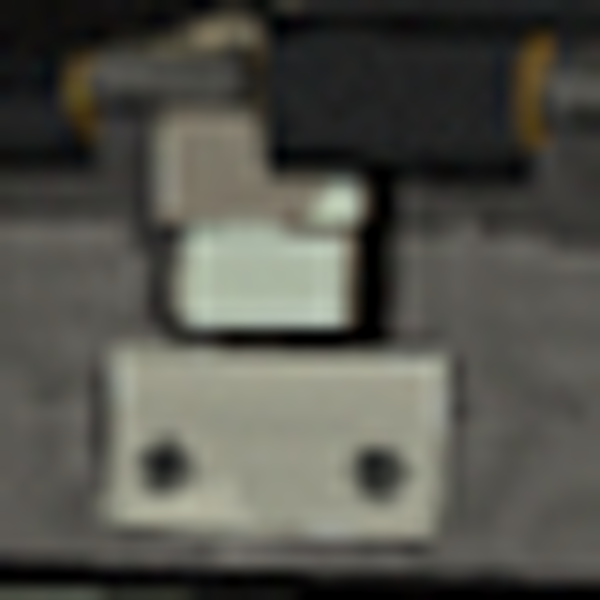

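Run:
```python
from h import *
np.set_printoptions(precision=4,suppress=True)
t=pickle.load(open("t12.pkl","rb"))
for z in (.021,): print("lip",onz(t,[(202,226),(224.4,226)],z))
print("lip free edge",onz(t,[(213,222.9),(195+180/15-.5,200+350/15-.5)],.021))
for z in (.029,.033,.037): print("tongue",z,onz(t,[(206.3,219),(217.8,219),(212,221.4)],z))
print("cutout stem", onz(t,[(205.3,219),(220.6,219)],.018))
print("stem top",onz(t,[(195+155/15-.5,213)],.045))
```

```text
lip [[ 0.4603  0.0024  0.021 ]
 [ 0.4617 -0.0419  0.021 ]]
lip free edge [[ 0.4671 -0.019   0.021 ]
 [ 0.4668 -0.0061  0.021 ]]
tongue 0.029 [[ 0.4734 -0.0063  0.029 ]
 [ 0.4741 -0.0289  0.029 ]
 [ 0.469  -0.0177  0.029 ]]
tongue 0.033 [[ 0.4728 -0.0068  0.033 ]
 [ 0.4736 -0.0293  0.033 ]
 [ 0.4685 -0.0182  0.033 ]]
tongue 0.037 [[ 0.4723 -0.0073  0.037 ]
 [ 0.473  -0.0297  0.037 ]
 [ 0.468  -0.0186  0.037 ]]
cutout stem [[ 0.4748 -0.0029  0.018 ]
 [ 0.4758 -0.0334  0.018 ]]
stem top [[ 0.4828 -0.0047  0.045 ]]
```

```bash
python3 -m creep '{"jaw":[1,1,1,1,1,1,1,1,1,1],"translation":[[0,0.0016,-0.001],[0.003,0,0],[0.003,0,0],[0.003,0,0],[0.002,0,0],[0.002,0,0],[0.001,0,0],[0.001,0,0],[0,0,0],[0,0,0]],"roll":[0,0,0,0,0,0,0,0,0,0]}' 7
python3 - <<'E'
from h import *
from plant import *
s=get_state();tell(s)
c=capture("scene");pickle.dump(c,open("s13.pkl","wb"))
zoom(c,185,160,100,75,8,"b13.png")
c=capture("top");pickle.dump(c,open("t13.pkl","wb"));zoom(c,195,200,40,40,15,"b13t.png")
E
```

```text
time_s: 22.85
tcp_pos: [0.5136, -0.0222, 0.039]
eef_rot: [-174.8, 90.0, 5.2]
contact_force: [0.6, 0.5, 0.0]
gripper_width: 0.0138
t 22.85 tcp [ 0.5136 -0.0222  0.039 ] toolX [ 0.  0. -1.] jaw yaw -89.99 F [0.6 0.5 0. ] M [-0.02 -0.06  0.  ] w 0.0138 j [ 19.4  17.4 -32.8   0.  -39.9  70.6]
```

View pics/b13.png

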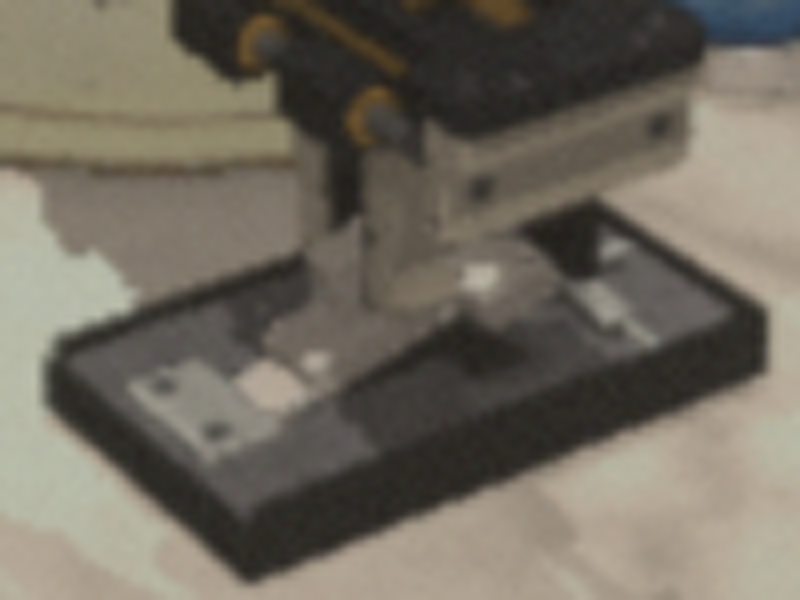

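View pics/b13t.png

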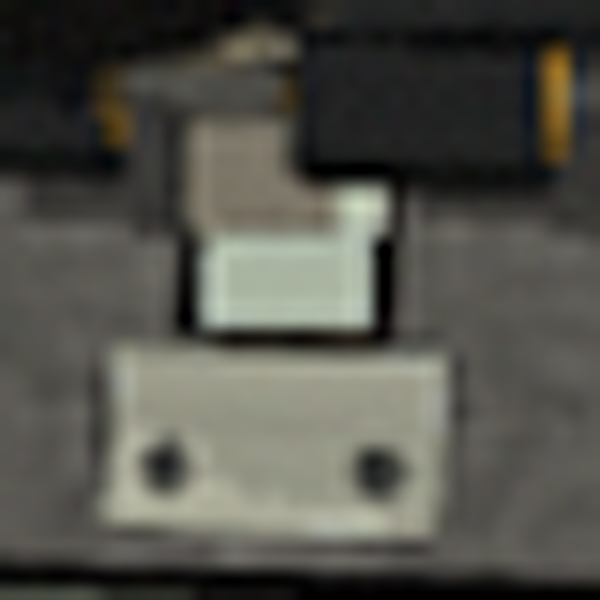

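Run:
```python
from h import *
np.set_printoptions(precision=4,suppress=True)
t=pickle.load(open("t13.pkl","rb"))
g=cv2.cvtColor(t["image"],cv2.COLOR_RGB2GRAY)
for r in (214,217,218,219,220,221,222,223,226): print(r,g[r,198:230])
def cr(r,a,b,th):
    v=g[r].astype(float)
    for i in range(a,b):
        if (v[i]-th)*(v[i+1]-th)<0: return i+(th-v[i])/(v[i+1]-v[i])
for r in (217,218,219,220):
    L=[cr(r,203,208,50),cr(r,206,210,95),cr(r,217,221,95),cr(r,220,224,50)]
    print(r,L)
    try:
        A=onz(t,[(L[0],r),(L[3],r)],.018);B=onz(t,[(L[1],r),(L[2],r)],.018)
        print("cut",A[:,1],A[:,1].mean(),"tongue",B[:,1],B[:,1].mean())
    except Exception as e: print(e)
```

```text
214 [ 65  67  69  70  70  64  52  51  44  80 122 120 109 111 110 108 114 111
 106 143 186 187 145  47  88  69  76  78  69  66  67  68]
217 [ 85  84  87  87  86  90  98 100  84  21 124 190 177 177 175 176 176 175
 175 178 184 153   0  54  88  84  89  93  88  88  88  92]
218 [ 85  89  90  91  91  92  99 103  78  15 122 189 176 175 175 175 174 175
 175 177 185 152   0  53  92  87  89  93  89  88  85  84]
219 [ 88  89  91  93  92  90  93  97  72   9 124 189 176 175 176 175 175 176
 177 176 186 154   0  57  90  86  89  90  88  86  85  88]
220 [ 87  85  83  87  88  87  93  93  65   4 128 194 185 183 183 181 183 184
 182 184 192 156   1  62  92  85  84  85  86  87  89  89]
221 [ 85  88  84  86  82  81  85  90  58   0 104 164 157 158 157 158 159 156
 160 161 167 133  11  70  94  85  83  86  86  83  83  86]
222 [86 93 92 88 92 96 95 96 78 54 55 41 20 20 22 24 16 16 24 33 39 28 12 59
 78 73 80 89 86 83 80 83]
223 [ 85  93  93  89 118 143 133 131 127 128 131 118 102 102 102  99  92  88
  87  84  86  87  94 107 103 108 105  82  87  84  80  85]
226 [ 77  85  86  64 112 160 150 150 150 151 151 150
[... 260 characters left out ...]
tongue [-0.0075 -0.0307] -0.019091365110108595
218 [np.float64(206.44444444444446), np.float64(207.74766355140187), np.float64(219.375), np.float64(220.9433962264151)]
cut [-0.0051 -0.0339] -0.01949425964464166 tongue [-0.0076 -0.0308] -0.019228563002438415
219 [np.float64(206.34920634920636), np.float64(207.7478260869565), np.float64(219.38311688311688), np.float64(220.87719298245614)]
cut [-0.005  -0.0339] -0.019445528096865 tongue [-0.0078 -0.0309] -0.019348920595453713
220 [np.float64(206.24590163934425), np.float64(207.73387096774192), np.float64(219.39354838709679), np.float64(220.80327868852459)]
cut [-0.0049 -0.0339] -0.019381192360048496 tongue [-0.0079 -0.0311] -0.01945747466697706
```

```bash
python3 -m creep '{"jaw":[1,1,1,1,1,1,1,1,1,1],"translation":[[0.001,0,0],[0.001,0,0],[0.001,0,0],[0.0005,0,0],[0.0005,0,0],[0,0,0],[0,0,0],[0,0,0],[0,0,0],[0,0,0]],"roll":[0,0,0,0,0,0,0,0,0,0]}' 7
python3 - <<'E'
from h import *
from plant import *
s=get_state();tell(s)
c=capture("scene");pickle.dump(c,open("s14.pkl","wb"))
zoom(c,185,160,100,75,8,"b14.png")
c=capture("top");pickle.dump(c,open("t14.pkl","wb"));zoom(c,195,200,40,40,15,"b14t.png")
E
```

```text
time_s: 23.95
tcp_pos: [0.5135, -0.0222, 0.035]
eef_rot: [114.4, 90.0, -65.6]
contact_force: [-0.0, 0.8, -1.3]
gripper_width: 0.0136
t 23.95 tcp [ 0.5135 -0.0222  0.035 ] toolX [ 0. -0. -1.] jaw yaw -89.99 F [-0.   0.8 -1.3] M [-0.12  0.01 -0.  ] w 0.0136 j [ 19.4  17.7 -33.    0.  -39.3  70.6]
```

View pics/b14.png

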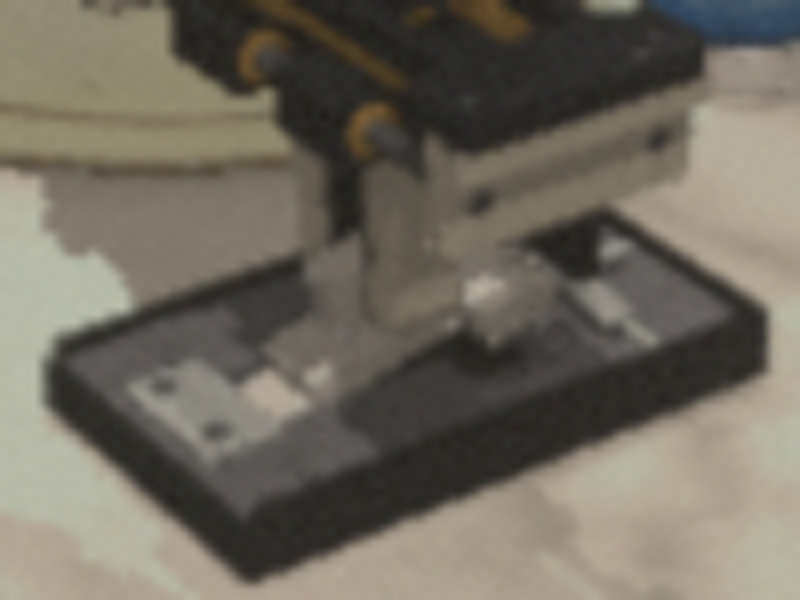

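View pics/b14t.png

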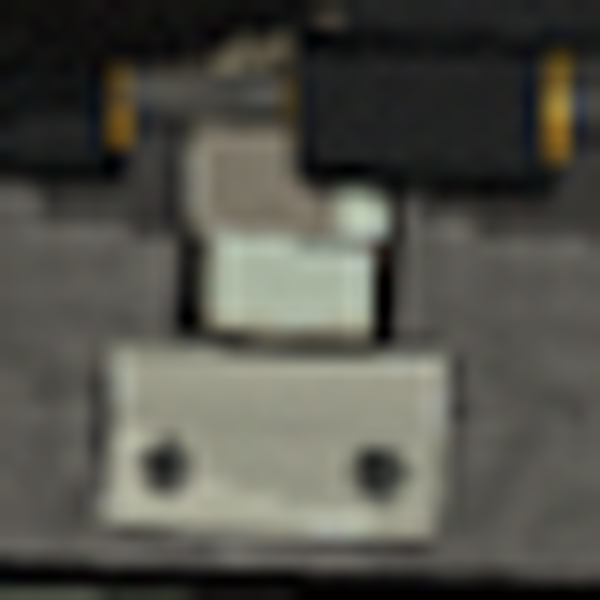

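Still free; nose within the cutout. Go lower slowly until contact with the floor.

```bash
python3 -m creep '{"jaw":[1,1,1,1,1,1,1,1,1,1],"translation":[[0.0005,0,0],[0.0005,0,0],[0.0005,0,0],[0.0005,0,0],[0,0,0],[0,0,0],[0,0,0],[0,0,0],[0,0,0],[0,0,0]],"roll":[0,0,0,0,0,0,0,0,0,0]}' 7
python3 - <<'E'
from h import *
from plant import *
tell(get_state())
E
```

```text
time_s: 25.05
tcp_pos: [0.5136, -0.0221, 0.033]
eef_rot: [-164.5, 90.0, 15.6]
contact_force: [1.2, -0.5, -0.5]
gripper_width: 0.0138
t 25.05 tcp [ 0.5136 -0.0221  0.033 ] toolX [ 0.  0. -1.] jaw yaw -89.99 F [ 1.2 -0.5 -0.5] M [-0.11 -0.23 -0.05] w 0.0138 j [ 19.4  17.9 -33.1   0.  -39.   70.6]
```

```bash
python3 -m creep '{"jaw":[1,1,1,1,1,1,1,1,1,1],"translation":[[0.0005,0,0],[0.0005,0,0],[0.0005,0,0],[0,0,0],[0,0,0],[0,0,0],[0,0,0],[0,0,0],[0,0,0],[0,0,0]],"roll":[0,0,0,0,0,0,0,0,0,0]}' 7
python3 - <<'E'
from h import *
from plant import *
tell(get_state())
c=capture("scene");pickle.dump(c,open("s15.pkl","wb"))
zoom(c,185,160,100,75,8,"b15.png")
E
```

```text
time_s: 26.05
tcp_pos: [0.5136, -0.0221, 0.0315]
eef_rot: [-157.5, 90.0, 22.5]
contact_force: [1.6, 0.2, 2.5]
gripper_width: 0.0139
t 26.05 tcp [ 0.5136 -0.0221  0.0315] toolX [ 0.  0. -1.] jaw yaw -89.99 F [1.6 0.2 2.5] M [ 0.13 -0.68  0.01] w 0.0139 j [ 19.4  18.  -33.1  -0.  -38.8  70.6]
```

View pics/b15.png

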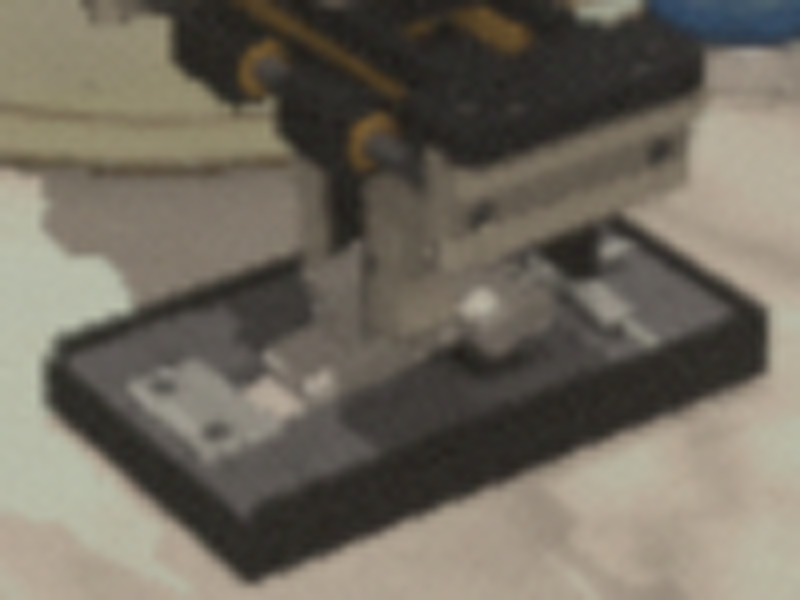

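```bash
python3 -m creep '{"jaw":[1,1,1,1,1,1,1,1,1,1],"translation":[[-0.0005,0,0],[0,0,0.001],[0,0,0.001],[0,0,0.001],[0,0,0.001],[0,0,0.001],[0,0,0.001],[0,0,0],[0,0,0],[0,0,0]],"roll":[0,0,0,0,0,0,0,0,0,0]}' 7
python3 - <<'E'
from h import *
from plant import *
tell(get_state())
c=capture("scene");pickle.dump(c,open("s16.pkl","wb"))
zoom(c,185,160,100,75,8,"b16.png")
c=capture("top");pickle.dump(c,open("t16.pkl","wb"));zoom(c,195,200,40,40,15,"b16t.png")
E
```

```text
time_s: 27.1
tcp_pos: [0.5076, -0.0222, 0.032]
eef_rot: [-172.2, 90.0, 7.8]
contact_force: [-0.1, -0.5, -1.8]
gripper_width: 0.0143
t 27.1 tcp [ 0.5076 -0.0222  0.032 ] toolX [ 0.  0. -1.] jaw yaw -89.99 F [-0.1 -0.5 -1.8] M [-0.01 -0.02 -0.02] w 0.0143 j [ 19.7  17.5 -33.9   0.  -38.6  70.3]
```

View pics/b16.png

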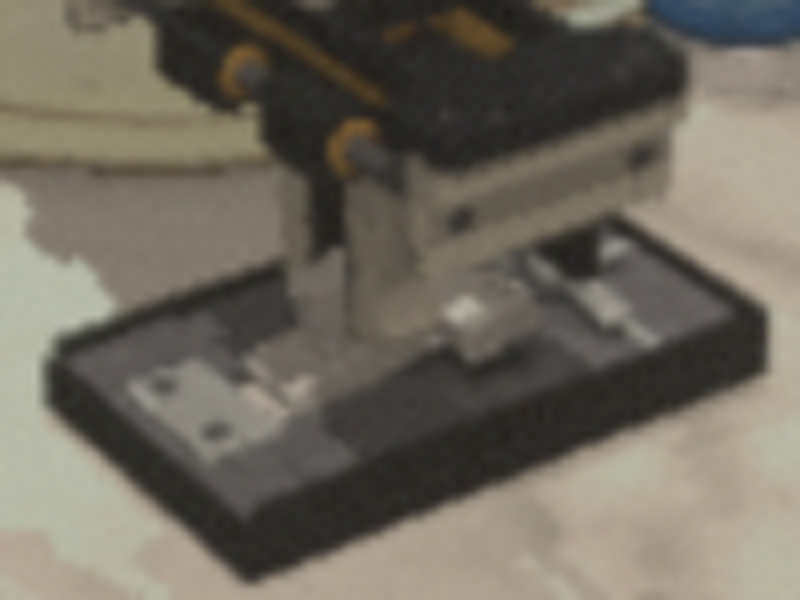

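View pics/b16t.png

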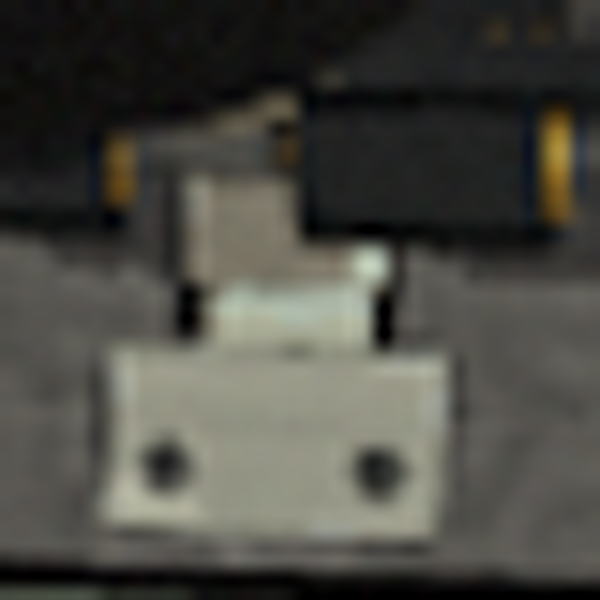

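Run:
```python
from h import *
np.set_printoptions(precision=4,suppress=True)
t=pickle.load(open("t16.pkl","rb"))
g=cv2.cvtColor(t["image"],cv2.COLOR_RGB2GRAY)
for col in (209,211,213,215,217): print(col,g[208:228,col])
print("stem bottom-front/top edge",onz(t,[(212,217.7)],.024),onz(t,[(212,218.7)],.017),"lip edge",onz(t,[(212,222.8)],.021))
t=pickle.load(open("t13.pkl","rb"));print("earlier stem front t13",onz(t,[(212,200+235/15-.5)],.028))
```

```text
209 [ 70  77  73  69 101 118 116 116 116 119 116 118 156 147 148 148 150 154
 149 145]
211 [ 90  76  76  75 102 121 120 116 117 115 125 159 179 171 162 142 149 152
 151 145]
213 [ 31  49  48  56 101 117 117 121 118 115 114 145 180 174 159 135 150 153
 151 148]
215 [ 33  32  28  30  26  23  14  19  81 120 124 155 179 176 155 125 150 152
 151 148]
217 [ 36  33  33  32  32  34  25  19  73 119 130 167 178 173 165 142 148 151
 150 148]
stem bottom-front/top edge [[ 0.477  -0.0168  0.024 ]] [[ 0.476  -0.0161  0.017 ]] lip edge [[ 0.4673 -0.017   0.021 ]]
earlier stem front t13 [[ 0.4815 -0.0169  0.028 ]]
```

```bash
python3 -m creep '{"jaw":[1,1,1,1,1,1,1,1,1,1],"translation":[[0,0,0.0005],[0,0,0.0005],[0,0,0.0005],[0,0,0.0005],[0,0,0],[0,0,0],[0,0,0],[0,0,0],[0,0,0],[0,0,0]],"roll":[0,0,0,0,0,0,0,0,0,0]}' 7
python3 - <<'E'
from h import *
from plant import *
tell(get_state())
c=capture("top");pickle.dump(c,open("t17.pkl","wb"));zoom(c,195,200,40,40,15,"b17t.png")
E
```

```text
time_s: 28.2
tcp_pos: [0.5059, -0.0221, 0.0321]
eef_rot: [-171.7, 90.0, 8.3]
contact_force: [2.8, -1.0, -0.7]
gripper_width: 0.0141
t 28.2 tcp [ 0.5059 -0.0221  0.0321] toolX [ 0.001  0.    -1.   ] jaw yaw -89.98 F [ 2.8 -1.  -0.7] M [-0.29 -0.98  0.01] w 0.0141 j [ 19.8  17.4 -34.1   0.  -38.5  70.3]
```

View pics/b17t.png

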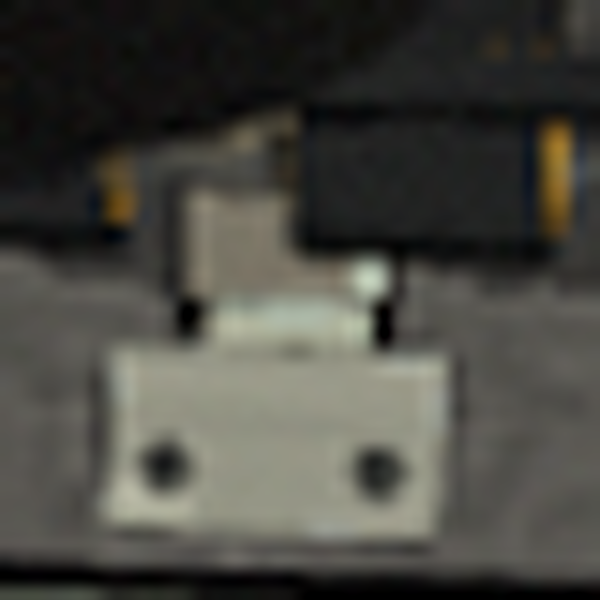

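```bash
python3 -m creep '{"jaw":[1,1,1,1,1,1,1,1,1,1],"translation":[[0,0,-0.001],[0.0005,0,-0.0004],[0.0005,0,-0.0004],[0.0005,0,-0.0004],[0.0005,0,-0.0004],[0.0005,0,-0.0004],[0.0005,0,-0.0004],[0,0,0],[0,0,0],[0,0,0]],"roll":[0,0,0,0,0,0,0,0,0,0]}' 7
python3 - <<'E'
from h import *
from plant import *
tell(get_state())
c=capture("scene");pickle.dump(c,open("s18.pkl","wb"))
zoom(c,185,160,100,75,8,"b18.png")
E
```

```text
time_s: 29.25
tcp_pos: [0.5091, -0.0221, 0.029]
eef_rot: [-165.6, 90.0, 14.4]
contact_force: [0.1, 0.1, -1.0]
gripper_width: 0.014
t 29.25 tcp [ 0.5091 -0.0221  0.029 ] toolX [ 0.  0. -1.] jaw yaw -89.99 F [ 0.1  0.1 -1. ] M [-0.08  0.07  0.03] w 0.0140 j [ 19.6  17.9 -33.9   0.  -38.2  70.4]
```

View pics/b18.png

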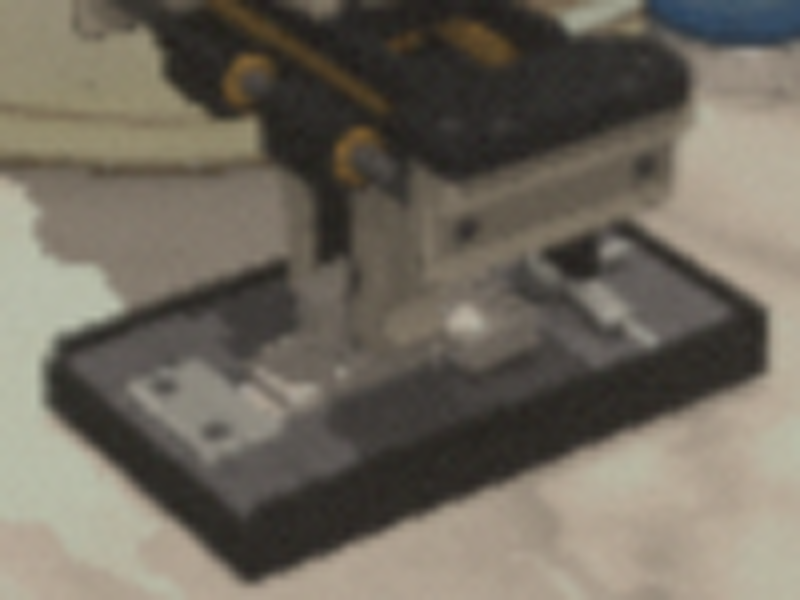

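```bash
python3 -m creep '{"jaw":[1,1,1,1,1,0.8,0.5,0.3,0.2,0.2],"translation":[[0.0005,0,-0.0003],[0.0005,0,-0.0003],[0.0005,0,-0.0003],[0.0005,0,0],[0,0,0],[0,0,0],[0,0,0],[0,0,0],[0,0,0],[0,0,0]],"roll":[0,0,0,0,0,0,0,0,0,0]}' 7
python3 - <<'E'
from h import *
from plant import *
tell(get_state())
c=capture("scene");pickle.dump(c,open("s19.pkl","wb"))
zoom(c,185,160,100,75,8,"b19.png")
E
```

```text
time_s: 30.3
tcp_pos: [0.5097, -0.0222, 0.0269]
eef_rot: [1.3, 90.0, -178.7]
contact_force: [-0.7, 0.5, 0.0]
gripper_width: 0.0345
t 30.3 tcp [ 0.5097 -0.0222  0.0269] toolX [-0. -0. -1.] jaw yaw -90.00 F [-0.7  0.5  0. ] M [-0.02 -0.03 -0.03] w 0.0345 j [ 19.6  18.2 -33.9  -0.  -38.   70.4]
```

View pics/b19.png

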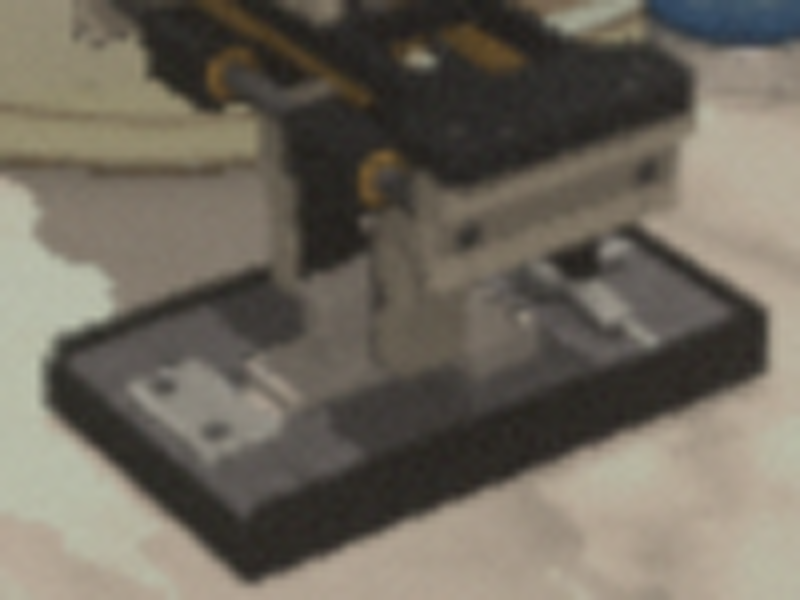

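```bash
python3 -m creep '{"jaw":[0.2,0.2,0.2,0.2,0.4,0.7,1,1,1,1],"translation":[[-0.005,0,0],[-0.012,0,0],[-0.015,0,0],[-0.008,0,0],[0,0,-0.01],[0,0,-0.015],[0,0,-0.006],[0,0,0],[0,0,0],[0,0,0]],"roll":[0,0,0,0,0,0,0,0,0,0]}' 10
python3 - <<'E'
from h import *
from plant import *
tell(get_state())
c=capture("scene");pickle.dump(c,open("s20.pkl","wb"))
zoom(c,185,160,100,75,8,"b20.png")
c=capture("top");pickle.dump(c,open("t20.pkl","wb"));zoom(c,180,150,70,90,6,"b20t.png")
E
```

```text
time_s: 31.35
tcp_pos: [0.5401, -0.0223, 0.0666]
eef_rot: [10.4, 89.9, -169.6]
contact_force: [0.2, -0.1, -0.7]
gripper_width: 0.0002
t 31.35 tcp [ 0.5401 -0.0223  0.0666] toolX [-0.001 -0.    -1.   ] jaw yaw -90.00 F [ 0.2 -0.1 -0.7] M [-0.02  0.04 -0.02] w 0.0002 j [ 18.4  17.3 -27.8  -0.  -44.9  71.6]
```

View pics/b20.png

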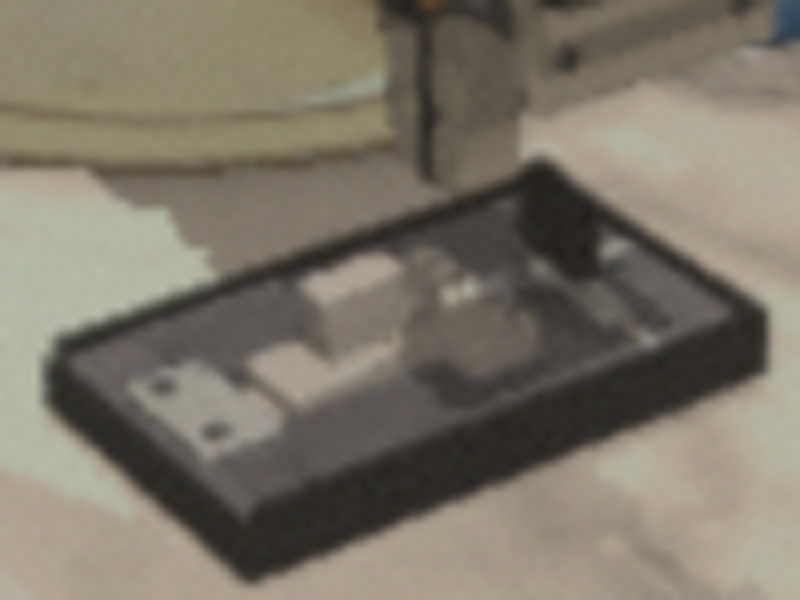

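View pics/b20t.png

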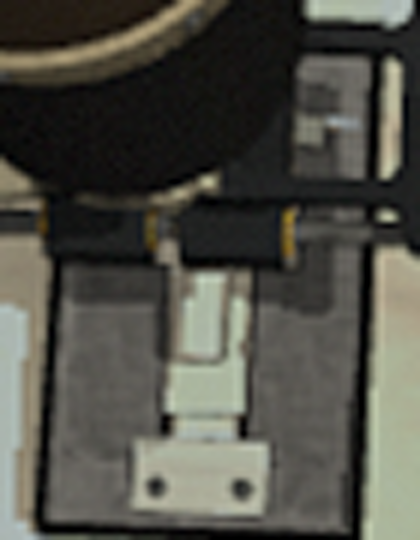

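```bash
python3 -m creep '{"jaw":[1,1,1,1,1,1,1,1,1,1],"translation":[[0.008,0,0],[0.012,0,0],[0.008,0,0],[0.004,0,0],[0.002,0,0],[0.001,0,0],[0.001,0,0],[0.001,0,0],[0.001,0,0],[0.001,0,0]],"roll":[0,0,0,0,0,0,0,0,0,0]}' 20
python3 -m creep '{"jaw":[1,1,1,1,1,1,1,1,1,1],"translation":[[0.0007,0,0],[0.0007,0,0],[0.0007,0,0],[0.0007,0,0],[0,0,0],[0,0,0],[0,0,0],[0,0,0],[0,0,0],[0,0,0]],"roll":[0,0,0,0,0,0,0,0,0,0]}' 20
python3 - <<'E'
from h import *
from plant import *
tell(get_state())
E
```

```text
time_s: 32.45
tcp_pos: [0.541, -0.0221, 0.0281]
eef_rot: [-165.3, 90.0, 14.7]
contact_force: [1.1, -0.3, -0.4]
gripper_width: 0.0008
time_s: 33.45
tcp_pos: [0.5416, -0.0221, 0.0257]
eef_rot: [-172.9, 89.9, 7.1]
contact_force: [1.3, -0.7, 4.4]
gripper_width: 0.0006
t 33.45 tcp [ 0.5416 -0.0221  0.0257] toolX [ 0.001  0.    -1.   ] jaw yaw -89.97 F [ 1.3 -0.7  4.4] M [-0.11 -0.49 -0.04] w 0.0006 j [ 18.4  20.6 -30.    0.  -39.3  71.6]
```

```bash
python3 -m creep '{"jaw":[1,1,1,1,1,1,1,1,1,1],"translation":[[0.0005,0,0],[0.0005,0,0],[0.0005,0,0],[0.0005,0,0],[0.0005,0,0],[0.0005,0,0],[0.0005,0,0],[0.0005,0,0],[0,0,0],[0,0,0]],"roll":[0,0,0,0,0,0,0,0,0,0]}' 20
python3 - <<'E'
from h import *
from plant import *
tell(get_state())
E
```

```text
time_s: 34.45
tcp_pos: [0.5418, -0.0221, 0.0218]
eef_rot: [-174.2, 89.9, 5.8]
contact_force: [2.1, -0.7, 6.3]
gripper_width: 0.0007
t 34.45 tcp [ 0.5418 -0.0221  0.0218] toolX [ 0.002  0.    -1.   ] jaw yaw -89.97 F [ 2.1 -0.7  6.3] M [-0.3  -0.64  0.05] w 0.0007 j [ 18.4  21.  -30.1   0.  -38.8  71.6]
```

```bash
python3 -m creep '{"jaw":[1,1,1,1,1,1,1,1,1,1],"translation":[[0.0005,0,0],[0.0005,0,0],[0.0005,0,0],[0.0005,0,0],[0,0,0],[0,0,0],[0,0,0],[0,0,0],[0,0,0],[0,0,0]],"roll":[0,0,0,0,0,0,0,0,0,0]}' 20
python3 - <<'E'
from h import *
from plant import *
tell(get_state())
E
```

```text
time_s: 35.45
tcp_pos: [0.5418, -0.0221, 0.0203]
eef_rot: [-176.4, 89.9, 3.7]
contact_force: [-0.5, -0.6, 11.2]
gripper_width: 0.0008
t 35.45 tcp [ 0.5418 -0.0221  0.0203] toolX [ 0.002  0.    -1.   ] jaw yaw -89.95 F [-0.5 -0.6 11.2] M [-0.12  0.12 -0.  ] w 0.0008 j [ 18.4  21.1 -30.2   0.  -38.6  71.6]
```

```bash
python3 -m creep '{"jaw":[1,1,1,1,1,1,1,1,1,1],"translation":[[0.0005,0,0],[0.0005,0,0],[0.0005,0,0],[0,0,0],[0,0,0],[0,0,0],[0,0,0],[0,0,0],[0,0,0],[0,0,0]],"roll":[0,0,0,0,0,0,0,0,0,0]}' 20
python3 - <<'E'
from h import *
from plant import *
tell(get_state())
E
```

```text
time_s: 36.45
tcp_pos: [0.5418, -0.0221, 0.0201]
eef_rot: [-180.0, 89.9, 0.1]
contact_force: [-6.1, 2.0, 26.8]
gripper_width: 0.0006
t 36.45 tcp [ 0.5418 -0.0221  0.0201] toolX [ 0.002  0.    -1.   ] jaw yaw -89.93 F [-6.1  2.  26.8] M [ 0.37  2.18 -0.08] w 0.0006 j [ 18.4  21.1 -30.3   0.1 -38.5  71.6]
```

```bash
python3 -m creep '{"jaw":[1,1,1,1,0.5,0.3,0.3,0.3,0.3,0.3],"translation":[[-0.003,0,0],[-0.01,0,0],[-0.02,0,0],[-0.025,0,0],[-0.025,0,0],[0,0,0],[0,0,0],[0,0,0],[0,0,0],[0,0,0]],"roll":[0,0,0,0.14,0.14,0.14,0.14,0.14,0.14,0.14]}' 20
python3 - <<'E'
from h import *
from plant import *
s=get_state();tell(s);delta(s,[.45,-.15,.1],174)
c=capture("scene");pickle.dump(c,open("s21.pkl","wb"))
zoom(c,185,160,100,75,8,"b21.png")
c=capture("top");zoom(c,180,150,70,90,6,"b21t.png")
E
```

```text
time_s: 37.45
tcp_pos: [0.5402, -0.0223, 0.1006]
eef_rot: [61.2, 89.9, -175.3]
contact_force: [0.8, 0.3, 0.6]
gripper_width: 0.0305
t 37.45 tcp [ 0.5402 -0.0223  0.1006] toolX [-0.001 -0.    -1.   ] jaw yaw -146.48 F [0.8 0.3 0.6] M [ 0.05 -0.02 -0.05] w 0.0305 j [ 18.4  14.8 -25.8  -0.  -49.5  15.1]
tool delta before roll [ 0.0007  0.1457 -0.0567]  roll 0.6897  delta if rolled first [ 0.0007  0.0764 -0.1365]
```

View pics/b21.png

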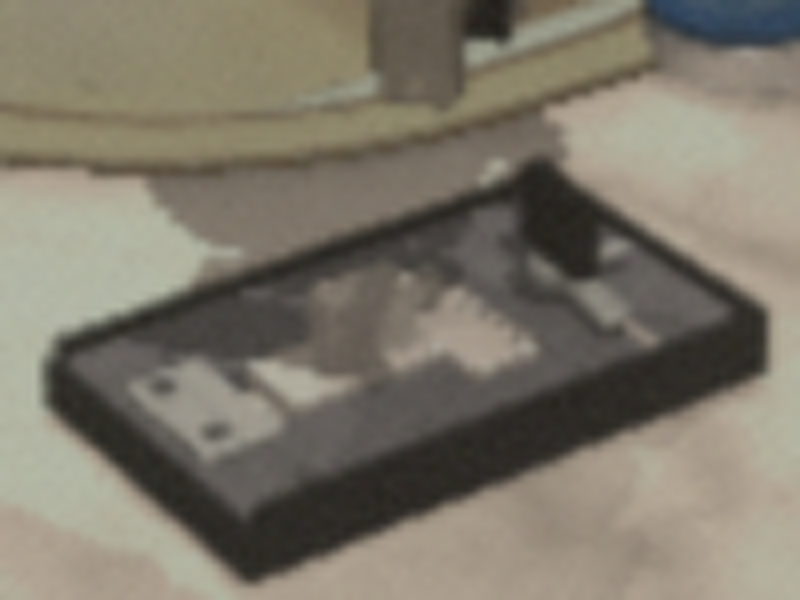

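View pics/b21t.png

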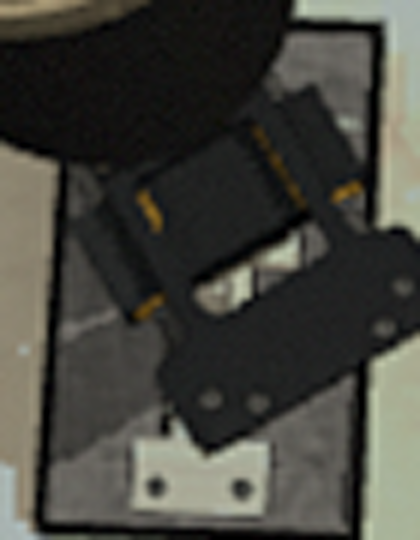

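```bash
python3 -m creep '{"jaw":[0.3,0.3,0.3,0.3,0.3,0.3,0.3,0.3,0.3,0.3],"translation":[[0,0,0],[0,0,0],[0,0,0],[0,0,0],[0,0,0],[0.005,-0.018,0],[0.005,-0.018,0],[0.005,0,0],[0,0,0],[0,0,0]],"roll":[0.14,0.14,0.14,0.14,0.144,0,0,0,0,0]}' 15
python3 - <<'E'
from h import *
from plant import *
s=get_state();tell(s);delta(s,[.5765,-.0222,.035],173.2)
c=capture("scene");pickle.dump(c,open("s22.pkl","wb"))
zoom(c,185,160,100,75,8,"b22.png")
E
```

```text
time_s: 38.55
tcp_pos: [0.5757, -0.0263, 0.0854]
eef_rot: [104.8, 89.9, -171.6]
contact_force: [-0.2, -0.8, 0.0]
gripper_width: 0.0307
t 38.55 tcp [ 0.5757 -0.0263  0.0854] toolX [-0.001 -0.    -1.   ] jaw yaw 173.62 F [-0.2 -0.8  0. ] M [ 0.13 -0.08  0.05] w 0.0307 j [ 16.8  18.9 -22.2  -0.  -49.  -23.2]
tool delta before roll [ 0.0504 -0.0004  0.0042]  roll 0.0073  delta if rolled first [ 0.0504 -0.0003  0.0042]
```

View pics/b22.png

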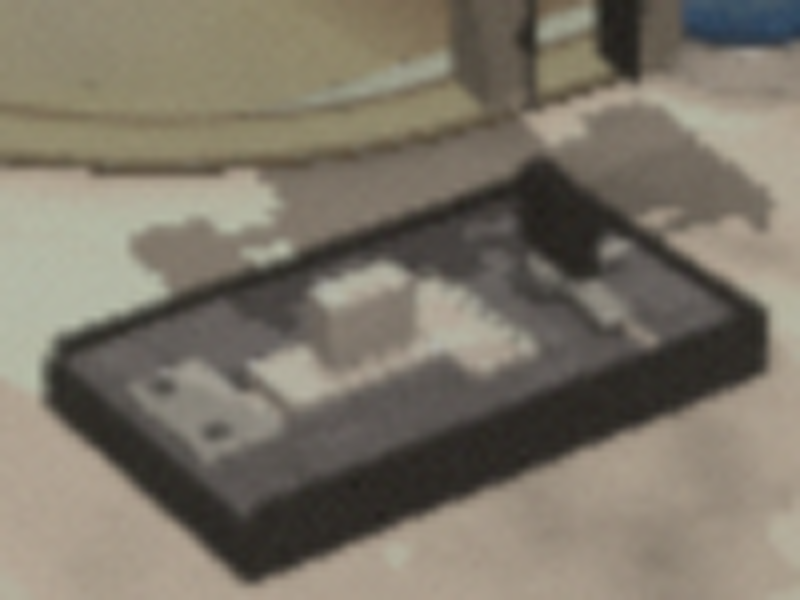

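```bash
python3 -m creep '{"jaw":[0.3,0.3,0.3,0.3,0.3,0.3,0.3,0.3,0.3,0.3],"translation":[[0.005,0,0.004],[0.01,0,0],[0.012,0,0],[0.01,0,0],[0.008,0,0],[0.005,0,0],[0.002,0,0],[0,0,0],[0,0,0],[0,0,0]],"roll":[0,0,0,0,0,0,0,0,0,0]}' 15
python3 - <<'E'
from h import *
from plant import *
s=get_state();tell(s)
c=capture("scene");zoom(c,205,140,90,75,8,"b23.png")
E
```

```text
time_s: 39.6
tcp_pos: [0.5773, -0.0222, 0.0341]
eef_rot: [-70.8, 90.0, 12.7]
contact_force: [0.1, -0.3, 0.6]
gripper_width: 0.0305
t 39.6 tcp [ 0.5773 -0.0222  0.0341] toolX [ 0.001  0.    -1.   ] jaw yaw 173.53 F [ 0.1 -0.3  0.6] M [ 0.03 -0.01 -0.01] w 0.0305 j [ 17.2  22.6 -24.9   0.  -42.4 -23.7]
```

View pics/b23.png

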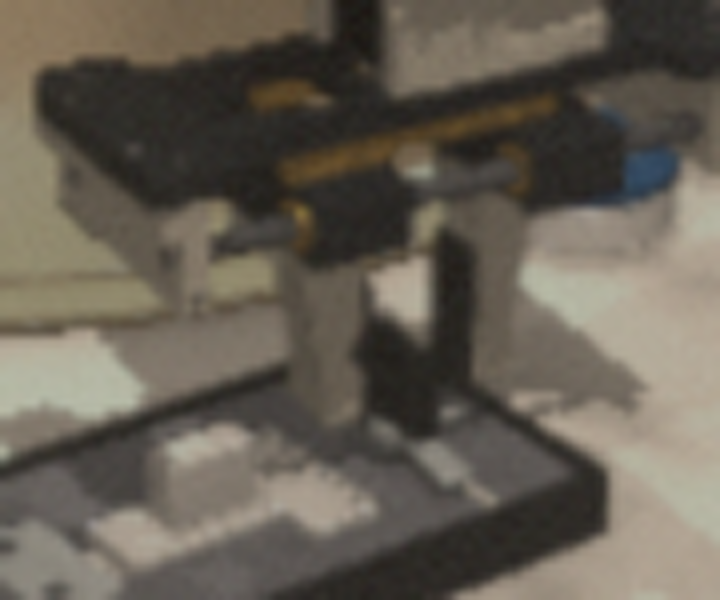

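The fingers straddle the black bar grip. Close on it.

```bash
python3 -m creep '{"jaw":[0.5,0.7,0.9,1,1,1,1,1,1,1],"translation":[[0,0,0],[0,0,0],[0,0,0],[0,0,0],[0,0,0],[0,0,0],[0,0,0],[0,0,0],[0,0,0],[0,0,0]],"roll":[0,0,0,0,0,0,0,0,0,0]}' 12
python3 - <<'E'
from h import *
from plant import *
s=get_state();tell(s)
E
```

```text
time_s: 40.65
tcp_pos: [0.5769, -0.0223, 0.0337]
eef_rot: [102.4, 90.0, -174.1]
contact_force: [-2.8, 1.3, 4.2]
gripper_width: 0.0099
t 40.65 tcp [ 0.5769 -0.0223  0.0337] toolX [-0. -0. -1.] jaw yaw 173.52 F [-2.8  1.3  4.2] M [ 0.5   1.23 -0.03] w 0.0099 j [ 17.2  22.7 -24.9  -0.  -42.4 -23.7]
```

```bash
python3 -m creep '{"jaw":[1,1,1,1,1,1,1,1,1,1],"translation":[[0,0,0],[0,0,0],[0,0,0],[0,0,0],[0,0,0],[0,0,0],[0,0,0],[0,0,0],[0,0,0],[0,0,0]],"roll":[0.05,0.1,0.1,0.1,0.1,0.1,0.1,0.1,0.05,0]}' 12
python3 - <<'E'
from h import *
from plant import *
s=get_state();tell(s);delta(s,[.5769,-.0222,.0337],90)
c=capture("scene");zoom(c,205,140,90,75,8,"b24.png")
E
```

```text
time_s: 41.65
tcp_pos: [0.5768, -0.0222, 0.0337]
eef_rot: [142.9, 90.0, -179.5]
contact_force: [-3.9, 2.5, 4.9]
gripper_width: 0.0099
t 41.65 tcp [ 0.5768 -0.0222  0.0337] toolX [-0. -0. -1.] jaw yaw 127.59 F [-3.9  2.5  4.9] M [ 0.63  1.33 -0.06] w 0.0099 j [ 17.2  22.7 -24.9  -0.  -42.5 -69.6]
tool delta before roll [ 0.     -0.      0.0001]  roll 0.6560  delta if rolled first [0.     0.     0.0001]
```

View pics/b24.png

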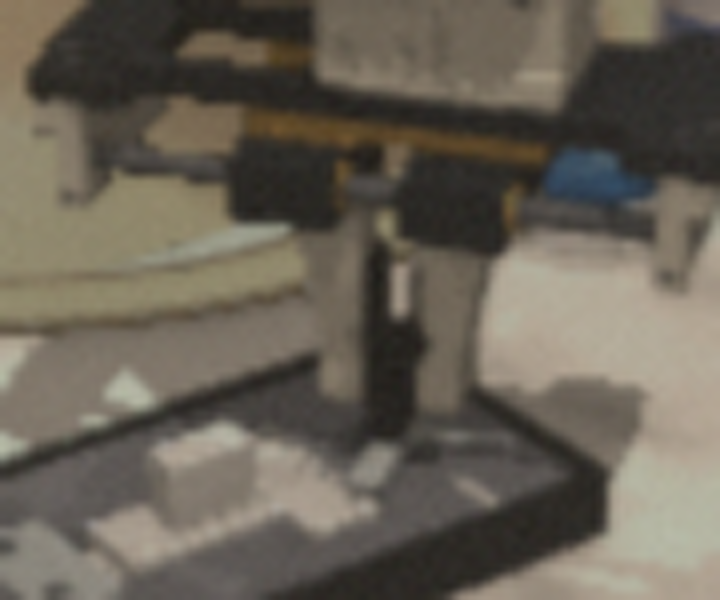

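```bash
python3 -m creep '{"jaw":[1,1,1,1,1,1,1,1,1,1],"translation":[[0,0,0],[0,0,0],[0,0,0],[0,0,0],[0,0,0],[0,0,0],[0,0,0],[0,0,0],[0,0,0],[0,0,0]],"roll":[0.06,0.1,0.1,0.1,0.1,0.1,0.06,0.036,0,0]}' 12
python3 - <<'E'
from h import *
from plant import *
s=get_state();tell(s)
c=capture("scene");pickle.dump(c,open("s25.pkl","wb"));zoom(c,205,140,90,75,8,"b25.png")
c=capture("top");pickle.dump(c,open("t25.pkl","wb"));zoom(c,180,145,70,95,6,"b25t.png")
E
```

```text
time_s: 42.7
tcp_pos: [0.5768, -0.0221, 0.0337]
eef_rot: [168.2, 90.0, 168.3]
contact_force: [-4.0, 1.6, 5.5]
gripper_width: 0.0104
t 42.7 tcp [ 0.5768 -0.0221  0.0337] toolX [-0.  0. -1.] jaw yaw 90.10 F [-4.   1.6  5.5] M [ 0.75  1.32 -0.  ] w 0.0104 j [  17.2   22.7  -24.9   -0.   -42.5 -107.1]
```

View pics/b25.png

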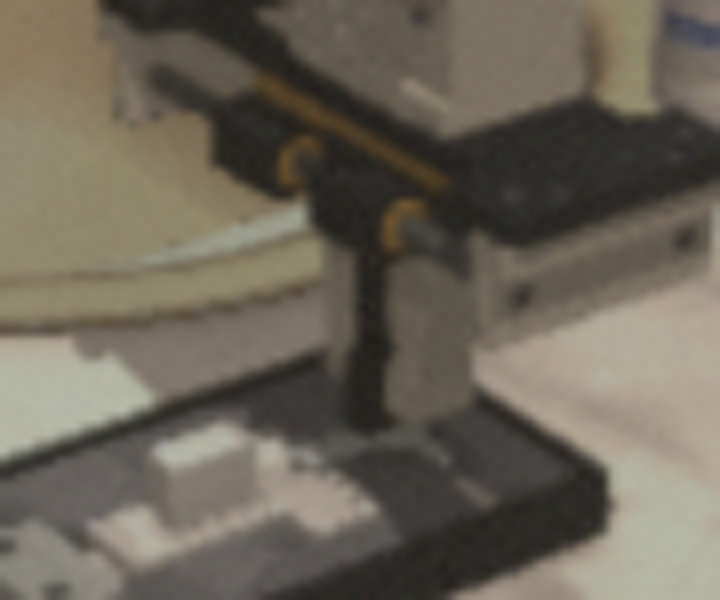

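View pics/b25t.png

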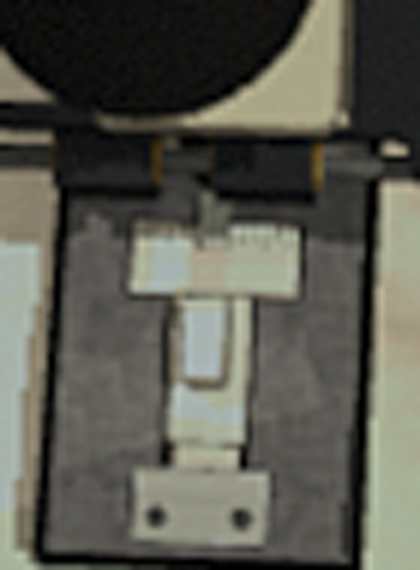

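```bash
python3 -m creep '{"jaw":[0.9,0.7,0.4,0.3,0.3,0.3,0.3,0.3,0.3,0.3],"translation":[[0,0,0],[0,0,0],[0,0,0],[0,0,0],[-0.005,0,0],[-0.01,0,0],[-0.02,0,0],[-0.03,0,0],[-0.04,0,0],[-0.03,0,0]],"roll":[0,0,0,0,0,0,0,0,0,0]}' 12
python3 -m creep '{"jaw":[0.3,0.3,0.3,0.3,0.3,0.3,0.3,0.3,0.3,0.3],"translation":[[0,-0.03,0],[0,-0.04,0],[0,-0.04,0],[0,-0.04,0],[0,-0.04,0],[0,-0.03,0],[0,0,0],[0,0,0],[0,0,0],[0,0,0]],"roll":[0,0,0,0,0,0,0,0,0,0]}' 12
python3 - <<'E'
from h import *
from plant import *
s=get_state();tell(s)
c=capture("scene");pickle.dump(c,open("s26.pkl","wb"));zoom(c,185,150,100,75,8,"b26.png");cv2.imwrite("pics/b26full.png",c["image"][:,:,::-1])
c=capture("top");pickle.dump(c,open("t26.pkl","wb"));zoom(c,180,145,70,95,6,"b26t.png")
E
```

```text
time_s: 43.8
tcp_pos: [0.5777, -0.0223, 0.1721]
eef_rot: [3.7, 89.9, 3.8]
contact_force: [1.0, 0.5, -0.3]
gripper_width: 0.0307
time_s: 44.8
tcp_pos: [0.5776, -0.2413, 0.1691]
eef_rot: [1.5, 90.0, 1.6]
contact_force: [0.1, 0.3, 0.1]
gripper_width: 0.0304
t 44.8 tcp [ 0.5776 -0.2413  0.1691] toolX [ 0.001  0.    -1.   ] jaw yaw 90.17 F [0.1 0.3 0.1] M [ 0.02 -0.16 -0.03] w 0.0304 j [ -4.8  18.3 -10.4  -0.  -61.3 -85. ]
```

View pics/b26.png

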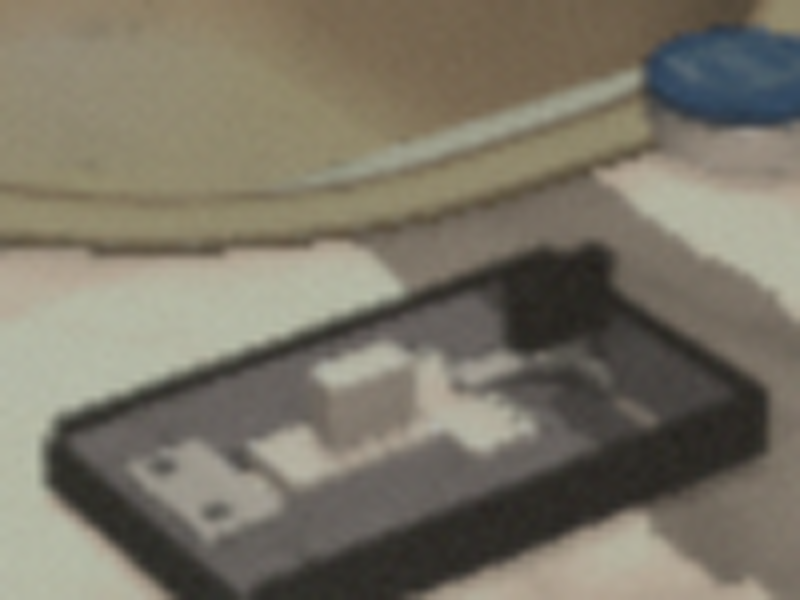

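View pics/b26t.png

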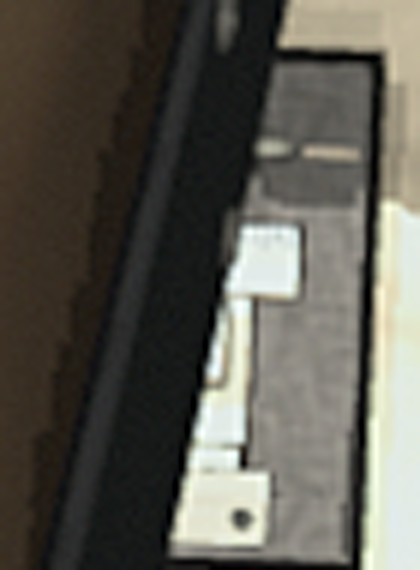

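Run:
```python
from h import *
np.set_printoptions(precision=4,suppress=True)
t=pickle.load(open("t26.pkl","rb"))
P=lambda p,z: onz(t,[np.array(p)/6+[180,145]-.5],z)[0]
a,a0,b,d=P((290,148),.025),P((262,148),.025),P((304,151.5),.018),P((360,155),.018)
print(a0,a,b,d)
print("tail heading",np.degrees(np.arctan2(a[0]-a0[0],-(a[1]-a0[1]))),"tick heading",np.degrees(np.arctan2(d[0]-b[0],-(d[1]-b[1]))))
print("tail tip offset from tick line, x:",a[0]-(b[0]+(a[1]-b[1])*(d[0]-b[0])/(d[1]-b[1])))
```

```text
[ 0.5767 -0.0339  0.025 ] [ 0.577  -0.0434  0.025 ] [ 0.5777 -0.0476  0.018 ] [ 0.5772 -0.0667  0.018 ]
tail heading 1.980910752932869 tick heading -1.7119544826566138
tail tip offset from tick line, x: -0.0008487329369556429
```

View pics/b26full.png

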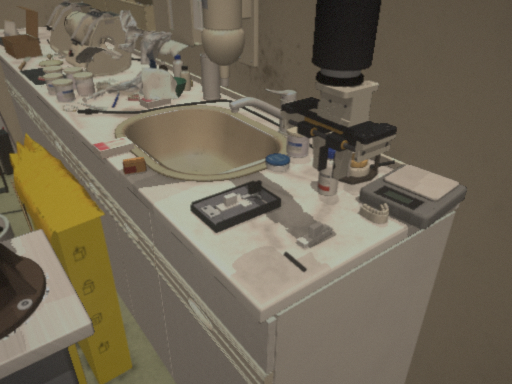

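```bash
python3 -c "
from plant import *
print(close_job())"
```

```text
the job is handed in; nothing more can be done
None
```

The T-gauge is back in its cutout and the turn-button is over the heel, with its tail on the tick. I handed the job in at about 45 s of the 58 s allowed, and no verdict came back.

**What I did:**
- **Tilting the gauge:** The moves can't pitch the tool. I gripped the rib lightly and pressed the heel's underside on the top of the lip plate, which tilted the gauge nose-down by about 10° in the fingers.
- **Seating it:** I slid the nose under the lip until it touched the end wall. Then I let the heel down and pressed it with closed fingers until it met the hard floor, with a peak reading of about 27 N.
- **Turning the button:** I turned it clockwise by about 83°, let go and moved the arm clear.

**Last checks:**
- **Seating:** The crossbar top stopped at z 20.1 mm, against 20 mm expected when fully home. Both views show the gauge flush, with its nose under the lip.
- **Button:** The tail tip is about 0.8 mm off the tick line. That is about 0.035 rad, against the 0.1 rad allowed.
- **Other parts:** The pen and the straight gauge look unmoved in the scene view. I checked them by eye only.
- **Robot:** The force reading is about zero and the arm is clear of everything.

**Disagreements between measurements:**
- **Cameras:** The top camera read y about 2–3 mm differently from the robot, so I centred the gauge by comparing it with the cutout in the same picture.
- **Tilt:** My estimates of the tilt ranged from 9 to 15°.
- **Headings:** In the final view, the tail and tick headings differed by about 4°, which is within the noise for lines that short.

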